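# Make up the marking kit and the parts kit on two trays

## Task

Make up two kits on the little trays. On the yellow tray put the plain brown carton, on top of it the closed ink pad, and on the pad the date stamp standing upright; on the green tray put the dark blue carton with the small red carton on top. Each thing should sit flat, well centred on what is under it and squared up with it, long sides along long sides (the red carton may sit either way round); use the pad and stamp in the clear middle of the bench, not those beyond the label rolls at the far left, and leave all the other things alone.

Things in the scene. Friction and masses are not known exactly. Their poses are not given: they have to be found in the camera images.
- yellow_tray: Low yellow tray, fixed to the bench, 140 mm along its x (154 over the end tabs) and 104 mm along its y, with a rim 8 mm high and 3 mm thick; floor 3 mm above the bench, inside 134 x 98 mm. Origin: centre of the underside; z up; x along its length.
- green_tray: The same tray in green. Same sizes, origin and axes.
- brown_carton: Plain brown cardboard carton lying flat, 65 (x) x 110 (y) x 40 mm high, rigid, 0.13 to 0.23 kg. Origin: centre of its underside; z up; grasp across x (65 mm).
- ink_pad: Black ink pad tin in the clear middle of the bench (a second one, fixed, at the far left beyond the label roll stand is not meant) with a blue patch on its lid, closed (the lid is fixed), 58 (x) x 90 (y) x 17 mm high. Origin: centre of its underside; z up; flat top; grasp across x (58 mm).
- date_stamp: Date stamp standing upright in the clear middle of the bench (not the fixed one at the far left beyond the label roll stand): black and grey base 30 (x) x 52 (y) mm with a red knob handle above it, 80 mm high in all. The handle is round, its widest part about 26 mm across 68 mm up, tapering to 14 mm at its foot 34 mm up; grasp the handle from above. Origin: centre of its underside; z up.
- blue_carton: Dark blue carton with a tan tape strip, 100 (x) x 68 (y) x 45 mm high, rigid, 0.15 to 0.27 kg. Origin: centre of its underside; z up; grasp across y (68 mm).
- red_carton: Small red carton, 50 (x) x 60 (y) x 30 mm high. Origin: centre of its underside; z up; grasp across x (50 mm) or y (60 mm).
- white_box: Bystander: loose white cube-like box, 62 x 62 x 58 mm high, to the right of the label printer. Not part of the job; origin at the centre of its underside.
- flask: Bystander: loose steel drinking flask, black cap, 68 mm across, 223 mm high, standing left of the label printer. Not part of the job; origin at the centre of its underside.
- wipe_bottle: Bystander: loose white bottle with a blue pump head, 63 mm across, 175 mm high, standing at the back right of the label printer. Not part of the job; origin at the centre of its underside.

How it is judged:
By the outcome, as a careful person would: the job done as asked, in the order asked, and still so for the second after the job is handed in, with the robot touching nothing.
It also fails if it takes over 141 s, if anything falls off the work surface, if the arm or the gripper's body presses on something with over 40 N, if the wrist force passes 120 N, or if a joint passes its speed limit or range.

## Robot

A 6-joint arm with a two-finger parallel gripper is mounted at the origin on a cart in front of the work surface, level with it; the furniture and walls round the work are solid. World frame = base frame: x ahead of the robot, y to its left, z up, the work surface at z = 0. Lengths are in m, angles in rad, forces in N, time in s.
With the tool pointing down it reaches from about 0.325 to 0.9 m from the base axis. Payload 3.5 kg.
Tool frame: the origin (TCP) lies at the very end of the fingers, on their centre line; the grasp point (between the pads) lies 19 mm behind it; x points along the fingers, z is the direction in which the jaws open and shut, and the axes are right-handed (so a half turn about x gives the same grasp; the last joint's range is limited). The gripper opens to 85 mm and grips with 20 to 120 N. Pads are 22 mm wide; open, the fingers measure 114 mm over their backs; the gripper's body (76 mm by 85 mm) begins 54 mm behind the grasp point. The pads swing forward as they close: fully open they stand 13 mm farther back than shut.
Start: joints at [-1.446, 0.276, -0.026, 1.268, 0, 1.467], TCP at [0.141, -0.609, 0.231] pointing down, gripper open.
Joint ranges: [-3.12, 3.12], [-0.85, 1.88], [-1.08, 1.24], [-1.95, 2.15], [-1.57, 1.53], [-3.14, 3.14]. Speed limits (rad/s): [2.57, 2.57, 3.14, 3.14, 3.14, 3.14].

## Interface

Orientations are given as [roll, pitch, yaw] about the fixed x, y, z axes, in that order (R = Rz(yaw) Ry(pitch) Rx(roll)).
In Python, from workcell import robot gives the robot as it stands. The module is installed in compiled form; this text tells all that it offers.
- The arm moves only by the shell command python3 -m creep 'ROWS' [FORCE]. ROWS is JSON, a list of rows, each a list of 7 numbers: the shift along the tool's x, y, z normalised to -1 to 1, where 1 is 25 mm, then the turn, a rotation vector about the tool's x, y, z normalised to -1 to 1, where 1 is 4 degrees, then the opening, from -1 (shut) to 1 (fully open), so that 0 is half open. A call has 1 to 10 rows; each row shifts and turns the pose as measured when the row begins, along the tool's axes as they then stand; what a row does not reach is not made up. A row lasts 1/12 s, in which the tool goes at most 41.7 mm and 7.16 degrees, less where a joint would pass 70% of its speed; a pose out of reach is approached as far as the arm can. A call with a number of a shift or a turn outside -1 to 1 is refused whole. A call with a gripper value outside its range is refused whole. The fingers move at their own pace and stop on an object; FORCE is the grip in N (left out, the last holds). Time passes only in rows, so rows that do not move let the fingers close. It gives the time, the measured TCP pose, the force and the opening at its end, in the units of the state.
- robot.sense(): the state, without advancing time (a new reading comes with each control period).
- robot.camera(name): name is "scene" or "top"; returns a dict with "image" (400x640x3 uint8, red, green, blue), "camera_matrix" (3x3 intrinsics, pixels), "distortion" ([k1, k2, p1, p2, k3] as OpenCV has them; the pictures are not rectified), "position" and "attitude" of the camera in the world. Camera axes: x right, y down, z forward; pixel columns grow to the right and rows downward; lengths in m; the calibration is good to about 2 mm. A picture is of the moment at which its call begins. There is no depth.
- robot.close_job(): hands the job in, once; it reports no verdict.
The state is a dict: "time_s": time; "joint_positions": joint angles; "joint_vel": joint speeds; "tau": joint torques, N m; "tool_pos": TCP position; "tool_rot": TCP orientation; "ft_force": force on the tool from outside, world axes, zero at the start; "ft_torque": the same for the moment, N m; "finger_gap": finger opening in m.
Only numpy, scipy, OpenCV 4.12 (cv2) and the standard library are available. Lean on these libraries where they do the work, as an engineer would, in place of code of your own. Each camera call takes 0.05 s, during which the arm holds its last target.

## Working session

There is one attempt and no reset: what is moved stays moved. The work goes in short steps, Python scripts to look and compute and a shell command to move; the robot and the scene stay as the last step left them, time stands still between calls to the robot, and variables do not carry over. Pictures are saved under pics/ and viewed, and the job is handed in when it is done.

```bash
mkdir -p pics; python3 - <<'E'
from workcell import robot
import cv2
print(robot.sense())
for n in("scene","top"):
    c=robot.camera(n)
    cv2.imwrite(f"pics/{n}0.png",c["image"][:,:,::-1])
    print({k:v for k,v in c.items() if k!="image"})
E
```

```text
{'time_s': 0.0, 'joint_positions': array([-1.44639740e+00,  2.77167371e-01, -2.78906534e-02,  1.26798996e+00,
        3.90709192e-05,  1.46744199e+00]), 'joint_vel': array([ 2.64814425e-05,  8.57488823e-04, -5.44776225e-04,  7.65189436e-04,
       -2.49944498e-03,  8.65622958e-04]), 'tau': array([-1.00514735e-03, -4.45512056e+01,  2.95201653e+01,  1.65031850e-02,
       -1.80386251e-04, -3.21651612e-07]), 'tool_pos': array([ 0.14105073, -0.60807858,  0.23013375]), 'tool_rot': array([3.02088801, 1.56854433, 1.6778449 ]), 'ft_force': array([-0.34351407, -0.79743427,  0.7982649 ]), 'ft_torque': array([-0.00821809, -0.04524352, -0.01570724]), 'finger_gap': 0.08533300255262376}
{'camera_matrix': array([[430.386869  ,   0.        , 318.87997148],
       [  0.        , 430.386869  , 194.58073805],
       [  0.        ,   0.        ,   1.        ]]), 'distortion': array([-0.11873535,  0.        ,  0.        ,  0.        ,  0.        ]), 'position': array([0.12987046, 0.80266187, 1.06930627]), 'attitude': array([-2.43694348, -0.01658007, -2.58365162])}
{'camera_matrix': array([[402.25170753,   0.        , 311.85577814],
       [  0.        , 402.25170753, 199.39425434],
       [  0.        ,   0.        ,   1.        ]]), 'distortion': array([-0.07161296,  0.        ,  0.        ,  0.        ,  0.        ]), 'position': array([0.52513051, 0.02122815, 1.19930644]), 'attitude': array([-3.08666255,  0.02069405, -1.56072776])}
```

View pics/top0.png

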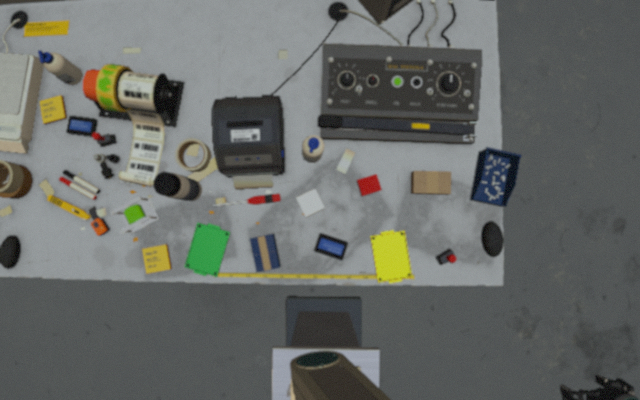

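View pics/scene0.png

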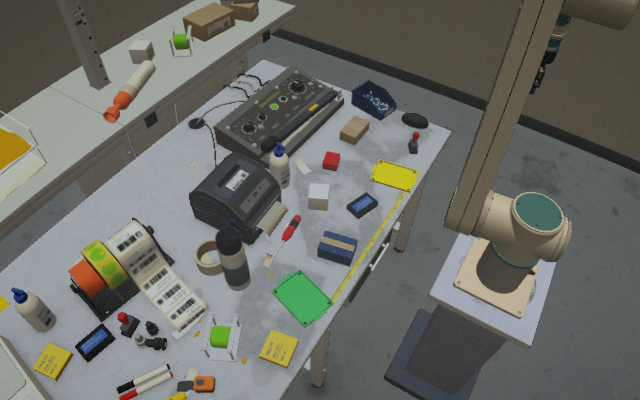

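The top view shows the green tray (207,249), blue carton (264,252), ink pad (331,245), yellow tray (391,257) and stamp (446,257). It also shows the red carton (369,185), brown carton (431,182) and white box (310,202). I'll zoom in next.

```bash
cat > h.py <<'E'
import numpy as np, cv2
from scipy.spatial.transform import Rotation as R
def proj(c,P):
    Rw=R.from_euler('xyz',c['attitude']).as_matrix()
    P=np.asarray(P,float).reshape(-1,3)
    rv=cv2.Rodrigues(Rw.T)[0]; t=-Rw.T@c['position']
    return cv2.projectPoints(P,rv,t,c['camera_matrix'],np.array(c['distortion']))[0].reshape(-1,2)
def unproj(c,uv,z):
    Rw=R.from_euler('xyz',c['attitude']).as_matrix()
    n=cv2.undistortPoints(np.asarray(uv,float).reshape(-1,1,2),c['camera_matrix'],np.array(c['distortion'])).reshape(-1,2)
    d=np.c_[n,np.ones(len(n))]@Rw.T
    s=(z-c['position'][2])/d[:,2]
    return c['position']+d*s[:,None]
def box(x,y,yaw,L,W,z0,z1):
    q=np.array([[-1,-1],[1,-1],[1,1],[-1,1]])*[L/2,W/2]
    cs,sn=np.cos(yaw),np.sin(yaw)
    q=q@np.array([[cs,sn],[-sn,cs]])+[x,y]
    return np.r_[np.c_[q,np.full(4,z0)],np.c_[q,np.full(4,z1)]]
def crop(img,x0,y0,x1,y1,s):
    return cv2.resize(img[y0:y1,x0:x1],None,fx=s,fy=s,interpolation=cv2.INTER_CUBIC)
E
python3 - <<'E'
from h import *
import pickle
from workcell import robot
d={n:robot.camera(n) for n in("scene","top")}
pickle.dump(d,open('c0.pkl','wb'))
for n,b,s in(("top",(180,150,340,290),5),("top",(330,150,490,290),5),("scene",(260,90,460,290),3)):
    cv2.imwrite(f"pics/z_{n}{b[0]}.png",crop(d[n]['image'][:,:,::-1],*b,s))
c=d['top']
for k,uv,z in(("green",(207,249),.003),("blue",(264,252),.045),("pad",(331,245),.017),("yel",(391,257),.003),("stamp",(446,257),.03),("red",(369,185),.03),("brown",(431,182),.04),("white",(310,202),.058)):
    print(k,unproj(c,[uv],z)[0].round(3))
E
```

```text
green [0.439 0.359 0.003]
blue [0.436 0.181 0.045]
pad [ 0.457 -0.011  0.017]
yel [ 0.422 -0.189  0.003]
stamp [ 0.426 -0.344  0.03 ]
red [ 0.633 -0.12   0.03 ]
brown [ 0.642 -0.299  0.04 ]
white [0.58  0.051 0.058]
```

View pics/z_top180.png

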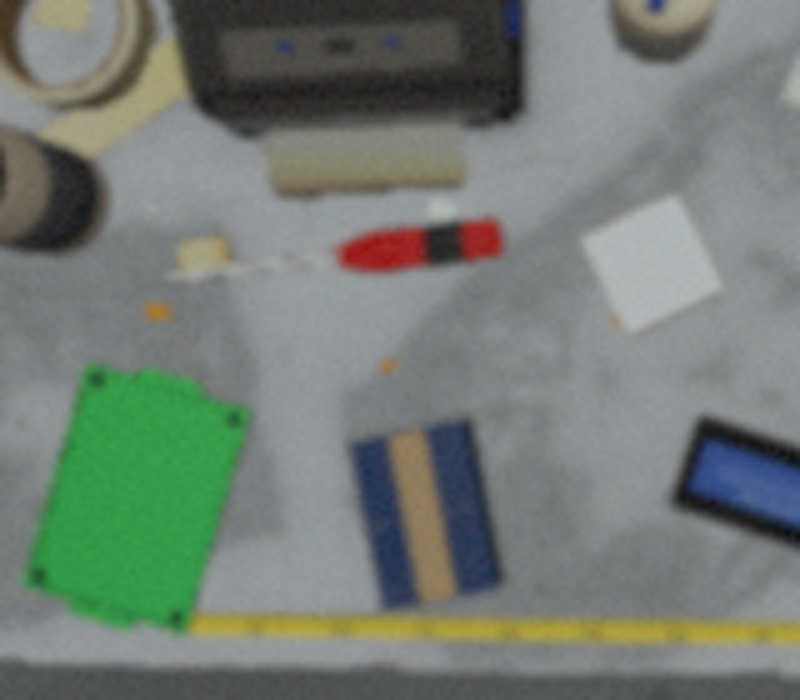

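View pics/z_top330.png

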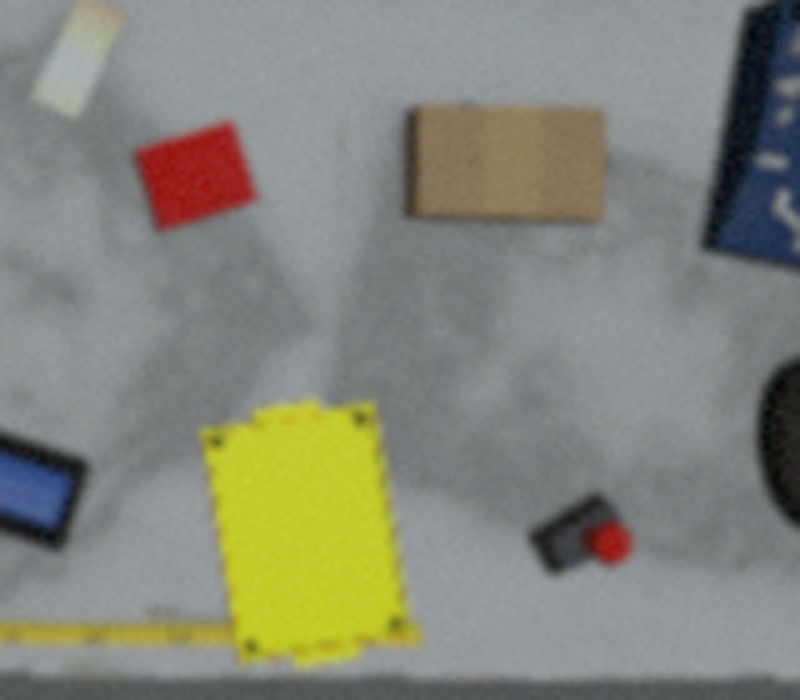

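View pics/z_scene260.png

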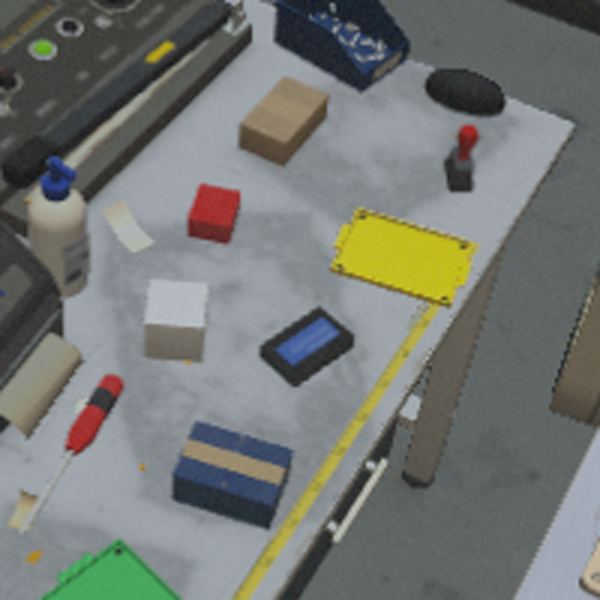

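```bash
cat > fit.py <<'E'
from h import *
from scipy.optimize import minimize
SS=8
def render(c,polys,roi):
    x0,y0,x1,y1=roi
    m=np.zeros(((y1-y0)*SS,(x1-x0)*SS),np.uint8)
    for P in polys:
        p=(proj(c,P)-[x0,y0]+.5)*SS
        cv2.fillConvexPoly(m,cv2.convexHull(np.round(p*16).astype(np.int32)),255,shift=4)
    return cv2.resize(m,(x1-x0,y1-y0),interpolation=cv2.INTER_AREA)/255.
def hsv(c): 
    return cv2.cvtColor(c['image'],cv2.COLOR_RGB2HSV).astype(int)
def rule(name,c):
    h=hsv(c);H,S,V=h[...,0],h[...,1],h[...,2]
    if name=='yellow':return (H>24)&(H<36)&(S>120)
    if name=='green':return (H>45)&(H<80)&(S>100)
    if name=='blue':return ((S>95)&(H>100)&(H<130))|((H>8)&(H<28)&(S>60))|(V<75)
    if name=='brown':return ((H>5)&(H<28)&(S>55))
    if name=='red':return ((H<8)|(H>172))&(S>100)
    if name=='pad':return (V<90)|((S>85)&(H>100)&(H<130))
    if name=='white':return None
def shape(name,x,y,a,z=0):
    if name in('yellow','green'):
        return [box(x,y,a,.140,.104,0,.008),box(x,y,a,.154,.040,0,.006)]
    d={'brown':(.065,.110,.040),'pad':(.058,.090,.017),'blue':(.100,.068,.045),'red':(.050,.060,.030)}[name]
    return [box(x,y,a,d[0],d[1],z,z+d[2])]
def fit(name,cams,p0,z=0,pad=14,clean=True,verbose=True):
    data=[]
    for c in cams:
        pts=np.vstack([proj(c,P) for P in shape(name,*p0,z)])
        x0,y0=np.floor(pts.min(0)).astype(int)-pad;x1,y1=np.ceil(pts.max(0)).astype(int)+pad
        x0,y0=max(x0,0),max(y0,0);x1,y1=min(x1,640),min(y1,400)
        M=rule(name,c)[y0:y1,x0:x1].astype(np.uint8)
        # keep component overlapping predicted
        S=render(c,shape(name,*p0,z),(x0,y0,x1,y1))>.5
        n,l=cv2.connectedComponents(M)
        k=[np.sum(S&(l==i)) for i in range(1,n)]
        if k: M=(l==1+int(np.argmax(k))).astype(np.uint8)
        cn,_=cv2.findContours(M,cv2.RETR_EXTERNAL,cv2.CHAIN_APPROX_NONE)
        cv2.drawContours(M,cn,-1,1,-1)
        M=cv2.GaussianBlur(M.astype(float),(0,0),.5)
        data.append((c,(x0,y0,x1,y1),M))
    def f(p):
        return sum(((cv2.GaussianBlur(render(c,shape(name,p[0],p[1],p[2],z),r),(0,0),.5)-M)**2).sum() for c,r,M in data)
    best=None
    for da in(-.1,0,.1):
        s=minimize(f,np.array(p0)+[0,0,da],method='Nelder-Mead',options=dict(initial_simplex=np.array(p0)+[0,0,da]+np.array([[0,0,0],[.008,0,0],[0,.008,0],[0,0,.12]]),xatol=1e-5,fatol=1e-3))
        if best is None or s.fun<best.fun:best=s
    if verbose:print(name,best.x[:2].round(4),np.degrees(best.x[2]).round(2),'res',round(best.fun,1),'area',[round(M.sum()) for *_,M in data])
    return best.x
E
python3 - <<'E'
from fit import *
import pickle
d=pickle.load(open('c0.pkl','rb'))
I={'green':(.439,.359,-.25),'yellow':(.422,-.189,.15),'blue':(.436,.181,1.7-np.pi/2*0-1.57+1.57),'brown':(.642,-.299,0.),'red':(.633,-.12,.2),'pad':(.457,-.011,-.35)}
for k,p in I.items():
    fit(k,[d['top']],p); fit(k,[d['scene']],p); fit(k,[d['top'],d['scene']],p)
E
```

```text
green [0.439  0.3596] -15.55 res 45.0 area [1618]
green [0.4412 0.3585] -15.52 res 37.3 area [1843]
green [0.4401 0.3593] -15.47 res 89.9 area [1618, 1843]
yellow [ 0.4247 -0.1882] 9.04 res 90.0 area [1769]
yellow [ 0.4264 -0.1887] 7.79 res 104.1 area [976]
yellow [ 0.4252 -0.1881] 8.78 res 197.4 area [1769, 976]
blue [0.4426 0.1441] 13.79 res 587.1 area [243]
blue [0.4356 0.1815] 14.86 res 78.0 area [879]
blue [0.4351 0.1808] 13.98 res 681.6 area [243, 879]
brown [ 0.6428 -0.3017] -0.23 res 51.9 area [853]
brown [ 0.6444 -0.3009] 2.34 res 28.5 area [517]
brown [ 0.6437 -0.3017] 0.64 res 84.3 area [853, 517]
red [ 0.6346 -0.1206] 18.41 res 16.5 area [341]
red [ 0.6366 -0.1205] 21.11 res 10.4 area [258]
red [ 0.6353 -0.1201] 19.54 res 30.1 area [341, 258]
pad [ 0.4527 -0.0099] -17.77 res 13.5 area [583]
pad [ 0.4545 -0.0095] -16.67 res 15.1 area [470]
pad [ 0.4535 -0.0098] -17.45 res 31.7 area [583, 470]
```

```bash
python3 - <<'E'
s=open('fit.py').read()
s=s.replace("    n,l=cv2","    n,l=cv2").replace("        # keep","        M=cv2.morphologyEx(M,cv2.MORPH_CLOSE,np.ones((3,3),np.uint8)) if name in('blue','pad') else M\n        # keep")
s=s.replace("(H>24)&(H<36)&(S>120)","(H>27)&(H<36)&(S>120)")
s=s.replace("((S>95)&(H>100)&(H<130))|((H>8)&(H<28)&(S>60))|(V<75)","((S>70)&(H>95)&(H<130))|((H>5)&(H<30)&(S>35))|(V<75)")
open('fit.py','w').write(s)
from fit import *
import pickle
d=pickle.load(open('c0.pkl','rb'))
h=hsv(d['top'])
print(h[252,255:290].tolist()[::2]); print('tape',[h[276,x].tolist() for x in range(340,372,4)],'yel',h[257,385:415:4].tolist())
I={'yellow':(.422,-.189,.15),'blue':(.436,.181,.15)}
for k,p in I.items():
    fit(k,[d['top']],p); fit(k,[d['scene']],p); fit(k,[d['top'],d['scene']],p)
F={'green':(.4401,.3593,-15.47),'brown':(.6437,-.3017,.64),'red':(.6353,-.1201,19.54),'pad':(.4535,-.0098,-17.45)}
import sys
for n in d:
    im=d[n]['image'][:,:,::-1].copy()
    if n=='top': b=(180,150,480,290)
    else: b=(260,110,460,330)
    im=crop(im,*b,2.6 if n=='top' else 2.7);s=2.6 if n=='top' else 2.7
    G=dict(F)
    for k,p in I.items():
        q=fit(k,list(d.values()),p,verbose=False);G[k]=(q[0],q[1],np.degrees(q[2]))
    for k,p in G.items():
        for P in shape(k,p[0],p[1],np.radians(p[2])):
            q=(proj(d[n],P)-b[:2]+.5)*s
            cv2.polylines(im,[q[4:].astype(np.int32)],True,(255,255,255),1)
            cv2.polylines(im,[q[:4].astype(np.int32)],True,(255,0,255),1)
    cv2.imwrite(f'pics/ov_{n}.png',im)
E
```

```text
[[111, 120, 85], [109, 144, 83], [115, 71, 83], [19, 74, 127], [20, 93, 146], [19, 92, 141], [15, 65, 121], [116, 58, 88], [109, 100, 82], [113, 90, 85], [114, 107, 81], [115, 36, 77], [85, 13, 120], [96, 10, 126], [98, 8, 124], [96, 10, 122], [102, 11, 121], [84, 11, 121]]
tape [[27, 175, 168], [26, 169, 174], [26, 166, 155], [26, 167, 170], [27, 167, 171], [26, 172, 169], [27, 168, 156], [27, 169, 161]] yel [[32, 201, 204], [32, 202, 202], [32, 196, 203], [32, 197, 203], [31, 201, 203], [31, 205, 202], [29, 73, 160], [100, 10, 156]]
yellow [ 0.4252 -0.1883] 9.51 res 43.7 area [1679]
yellow [ 0.4277 -0.1913] 10.32 res 118.2 area [844]
yellow [ 0.4257 -0.1885] 9.35 res 168.7 area [1679, 844]
blue [0.4326 0.1812] 14.48 res 348.6 area [1134]
blue [0.4357 0.1808] 13.85 res 26.4 area [952]
blue [0.4343 0.1809] 13.88 res 386.0 area [1134, 952]
```

View pics/ov_top.png

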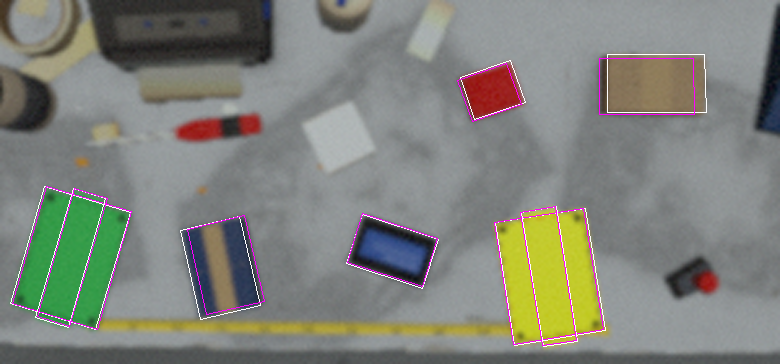

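View pics/ov_scene.png

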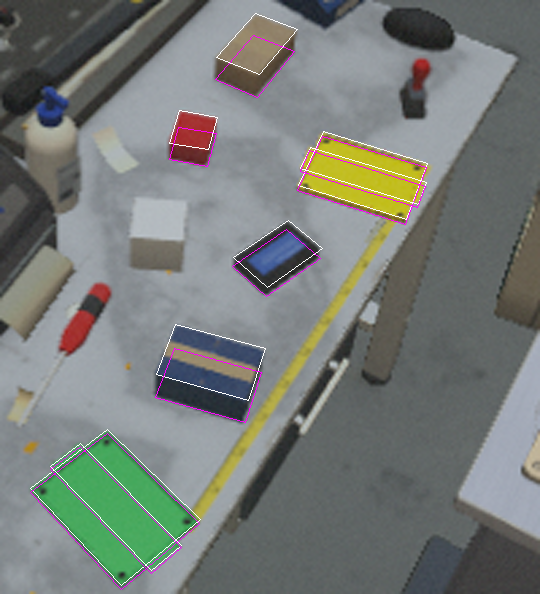

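```bash
cat > plan.py <<'E'
import sys
from h import *
def plan(x,y,z,jaw_deg):
    from workcell import robot
    s=robot.sense(); p=s['tool_pos']; Rt=R.from_euler('xyz',s['tool_rot']).as_matrix()
    cur=np.degrees(np.arctan2(Rt[1,2],Rt[0,2]))
    best=None
    for k in range(-2,3):
        a=np.radians(jaw_deg+180*k)
        X=np.array([0,0,-1.]);Z=np.array([np.cos(a),np.sin(a),0]);Y=np.cross(Z,X)
        T=np.c_[X,Y,Z]
        rv=R.from_matrix(Rt.T@T).as_rotvec()
        if best is None or np.linalg.norm(rv)<np.linalg.norm(best[1])-1e-6: best=(T,rv)
    T,rv=best
    d=np.array([x,y,z])-p
    f=lambda v:np.array2string(np.asarray(v),precision=2,suppress_small=True,floatmode='fixed')
    print('t',round(s['time_s'],2),'pos',p.round(4),'jaw',round(cur,2),'gap',round(s['finger_gap'],4),'F',s['ft_force'].round(1),'q',s['joint_positions'].round(2))
    print('delta mm',(d*1000).round(1),'| shift now-axes u:',f(Rt.T@d/.025),'| after-turn axes:',f(T.T@d/.025),'| turn u:',f(np.degrees(rv)/4))
if __name__=='__main__': plan(*map(float,sys.argv[1:5]))
E
python3 plan.py .6437 -.3017 .10 .6
python3 - <<'E'
from fit import *
import pickle
d=pickle.load(open('c0.pkl','rb'))
a=crop(d['top']['image'],430,242,462,274,12);b=crop(d['scene']['image'],398,124,430,160,12)
h=max(a.shape[0],b.shape[0]);o=np.zeros((h,a.shape[1]+b.shape[1],3),np.uint8);o[:a.shape[0],:a.shape[1]]=a;o[:b.shape[0],a.shape[1]:]=b
cv2.imwrite('pics/st.png',o[:,:,::-1])
c=d['top']
for nm,o,S in(('yel',(330,150),[(217,440),(360,418),(397,624),(251,646)]),('grn',(180,150),[(97,378),(236,417),(176,620),(37,576)])):
    u=(np.array(S)+.5)/5-.5+o
    w=unproj(c,u,.006)[:,:2]
    print(nm,w.mean(0).round(4),[np.degrees(np.arctan2(*(p-q)[::-1])).round(2) for p,q in((w[0],w[3]),(w[1],w[2]))],[(np.degrees(np.arctan2(*(p-q)[::-1]))-90).round(2) for p,q in((w[0],w[1]),(w[3],w[2]))],[np.linalg.norm(w[i]-w[j]).round(4) for i,j in((0,3),(1,2),(0,1),(2,3))])
E
```

```text
t 0.2 pos [ 0.1411 -0.6084  0.2306] jaw -76.95 gap 0.0853 F [-0.3 -0.4  0.3] q [-1.45  0.28 -0.03  1.27 -0.    1.47]
delta mm [ 502.6  306.7 -130.6] | shift now-axes u: [ 5.24 22.36 -7.40] | after-turn axes: [ 5.22 12.06 20.23] | turn u: [-19.39  -0.02  -0.02]
yel [ 0.4255 -0.1882] [np.float64(9.68), np.float64(10.37)] [np.float64(9.19), np.float64(8.93)] [np.float64(0.1227), np.float64(0.1231), np.float64(0.0857), np.float64(0.0872)]
grn [0.439  0.3587] [np.float64(-16.01), np.float64(-15.68)] [np.float64(-14.66), np.float64(-16.12)] [np.float64(0.1236), np.float64(0.1258), np.float64(0.0876), np.float64(0.0883)]
```

View pics/st.png

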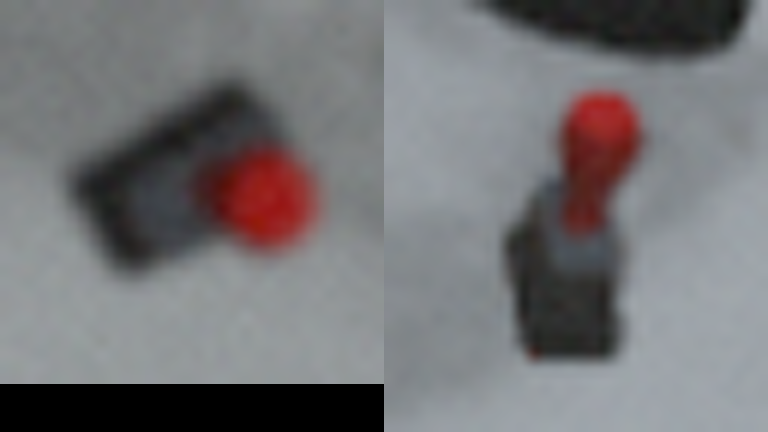

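```bash
python3 -m creep '[[0.1,0.9,-0.29,-1,0,0,0.9],[0.2,0.92,-0.23,-1,0,0,0.9],[0.2,0.94,-0.16,-1,0,0,0.9],[0.2,0.95,-0.1,-1,0,0,0.9],[0.2,0.95,-0.03,-1,0,0,0.9],[0.2,0.95,0.03,-1,0,0,0.9],[0.2,0.94,0.1,-1,0,0,0.9],[0.2,0.93,0.16,-1,0,0,0.9],[0.2,0.92,0.23,-1,0,0,0.9],[0.2,0.9,0.29,-1,0,0,0.9]]' 40; python3 plan.py .6437 -.3017 .10 .6
```

```text
time_s: 1.03
tool_pos: [0.3465, -0.4818, 0.1795]
tool_rot: [-2.553, 1.569, 3.109]
ft_force: [-0.3, 0.5, 0.0]
finger_gap: 0.0813
t 1.03 pos [ 0.3465 -0.4818  0.1795] jaw -35.6 gap 0.0813 F [-0.3  0.5  0. ] q [-1.06  0.25 -0.17  1.15 -0.    1.14]
delta mm [297.2 180.1 -79.5] | shift now-axes u: [ 3.16 12.78  5.48] | after-turn axes: [ 3.18  7.08 11.96] | turn u: [-9.05 -0.03  0.01]
```

Tracking is nearly perfect.

```bash
python3 -m creep '[[0.2,0.87,0.36,-1,0,0,0.9],[0.2,0.85,0.44,-1,0,0,0.9],[0.2,0.81,0.5,-1,0,0,0.9],[0.2,0.78,0.55,-1,0,0,0.9],[0.2,0.74,0.6,-1,0,0,0.9],[0.2,0.69,0.65,-1,0,0,0.9],[0.2,0.65,0.7,-1,0,0,0.9],[0.2,0.6,0.74,-1,0,0,0.9],[0.2,0.55,0.78,-1,0,0,0.9],[0.2,0.5,0.8,0,0,0,0.9]]'; python3 plan.py .6437 -.3017 .10 .6
```

```text
time_s: 1.87
tool_pos: [0.5556, -0.3454, 0.1241]
tool_rot: [2.591, 1.565, 2.633]
ft_force: [-0.0, -0.1, -0.1]
finger_gap: 0.0812
t 1.87 pos [ 0.5556 -0.3454  0.1241] jaw 2.42 gap 0.0812 F [-0.  -0.1 -0.1] q [-0.65  0.4  -0.09  1.09 -0.    0.87]
delta mm [ 88.1  43.7 -24.1] | shift now-axes u: [0.95 1.59 3.60] | after-turn axes: [0.97 1.71 3.54] | turn u: [ 0.46 -0.07 -0.04]
```

```bash
python3 -m creep '[[0.2,0.4,0.85,0.4,0,0,0.9],[0.2,0.4,0.85,0,0,0,0.9],[0.2,0.4,0.85,0,0,0,0.9],[0.2,0.4,0.85,0,0,0,0.9],[0,0.1,0.2,0,0,0,0.9],[0,0,0,0,0,0,0.9]]'; python3 plan.py .6437 -.3017 .006 .6
```

```text
time_s: 2.37
tool_pos: [0.6506, -0.2935, 0.0989]
tool_rot: [2.487, 1.561, 2.506]
ft_force: [-0.2, -0.5, 0.3]
finger_gap: 0.081
t 2.37 pos [ 0.6506 -0.2935  0.0989] jaw 1.09 gap 0.081 F [-0.2 -0.5  0.3] q [-0.51  0.52  0.04  1.1   0.    1.04]
delta mm [ -6.9  -8.2 -92.9] | shift now-axes u: [ 3.72 -0.34 -0.25] | after-turn axes: [ 3.72 -0.32 -0.28] | turn u: [ 0.12 -0.11 -0.09]
```

```bash
python3 -m creep '[[0.5,-0.33,-0.27,0.12,-0.11,-0.09,0.9],[0.5,0,0,0,0,0,0.9],[0.5,0,0,0,0,0,0.9],[0,0,0,0,0,0,0.9]]'; python3 plan.py .6437 -.3017 .006 .6; python3 - <<'E'
from h import *
from workcell import robot
c=robot.camera('scene');cv2.imwrite('pics/a1.png',crop(c['image'][:,:,::-1],280,60,440,180,5))
E
```

```text
time_s: 2.7
tool_pos: [0.6425, -0.3028, 0.0601]
tool_rot: [-2.274, 1.57, -2.264]
ft_force: [-1.5, 0.8, -0.2]
finger_gap: 0.081
t 2.7 pos [ 0.6425 -0.3028  0.0601] jaw 0.58 gap 0.081 F [-1.5  0.8 -0.2] q [-0.53  0.54 -0.01  1.02 -0.    1.03]
delta mm [  1.2   1.1 -54.1] | shift now-axes u: [2.16 0.04 0.05] | after-turn axes: [2.16 0.04 0.05] | turn u: [-0.01 -0.01  0.01]
```

View pics/a1.png

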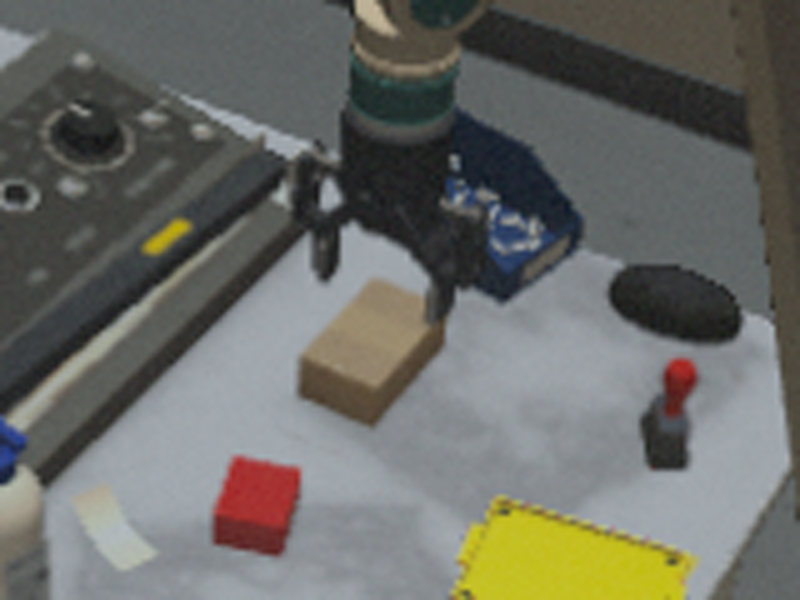

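The jaws straddle the brown carton (370,350 in the crop), one finger on each side. I'm going down to close.

```bash
python3 -m creep '[[0.7,0.04,0.05,0,0,0,0.9],[0.7,0,0,0,0,0,0.9],[0.7,0,0,0,0,0,0.9],[0,0,0,0,0,0,0.9],[0,0,0,0,0,0,-0.2],[0,0,0,0,0,0,-0.2],[0,0,0,0,0,0,-0.2],[0,0,0,0,0,0,-0.2],[0,0,0,0,0,0,-0.2]]'; python3 plan.py .6437 -.3017 .10 .6
```

```text
time_s: 3.5
tool_pos: [0.6469, -0.306, 0.0147]
tool_rot: [-0.616, 1.561, -0.609]
ft_force: [-0.9, 0.3, -2.5]
finger_gap: 0.0642
t 3.5 pos [ 0.6469 -0.306   0.0147] jaw 0.41 gap 0.0642 F [-0.9  0.3 -2.5] q [-0.53  0.59 -0.04  0.93 -0.    1.03]
delta mm [-3.2  4.3 85.3] | shift now-axes u: [-3.41  0.15 -0.10] | after-turn axes: [-3.41  0.17 -0.12] | turn u: [-0.05  0.11  0.08]
```

Gripped, but 9 mm high and 4 mm off centre lengthwise. I'll reopen and correct.

```bash
python3 -m creep '[[0,0,0,0,0,0,0.8],[0,0,0,0,0,0,0.8],[0.2,0.16,-0.1,0,0.11,0.08,0.8],[0,0,0,0,0,0,0.8],[0,0,0,0,0,0,0.8]]' 50; python3 plan.py .6447 -.3017 .006 .6
```

```text
time_s: 3.92
tool_pos: [0.6462, -0.3027, 0.0123]
tool_rot: [-0.485, 1.566, -0.478]
ft_force: [-0.4, 0.5, 0.5]
finger_gap: 0.0767
t 3.92 pos [ 0.6462 -0.3027  0.0123] jaw 0.42 gap 0.0767 F [-0.4  0.5  0.5] q [-0.53  0.59 -0.04  0.93  0.    1.03]
delta mm [-1.5  1.  -6.3] | shift now-axes u: [ 0.25  0.04 -0.06] | after-turn axes: [ 0.25  0.04 -0.06] | turn u: [-0.04  0.06  0.03]
```

```bash
python3 -m creep '[[0.5,0.04,-0.06,0,0.06,0.03,0.8],[0,0,0,0,0,0,0.8],[0,0,0,0,0,0,0.8],[0,0,0,0,0,0,-0.2],[0,0,0,0,0,0,-0.2],[0,0,0,0,0,0,-0.2],[0,0,0,0,0,0,-0.2]]' 50; python3 plan.py .6447 -.3017 .10 .6
```

```text
time_s: 4.5
tool_pos: [0.6449, -0.3014, -0.002]
tool_rot: [2.162, 1.57, 2.17]
ft_force: [-0.1, -0.8, 0.8]
finger_gap: 0.0644
t 4.5 pos [ 0.6449 -0.3014 -0.002 ] jaw 0.44 gap 0.0644 F [-0.1 -0.8  0.8] q [-0.53  0.61 -0.05  0.91  0.    1.04]
delta mm [ -0.2  -0.3 102. ] | shift now-axes u: [-4.08 -0.01 -0.01] | after-turn axes: [-4.08 -0.01 -0.01] | turn u: [-0.04 -0.01 -0.01]
```

```bash
python3 -m creep '[[0,0,0,0,0,0,0.8],[0,0,0,0,0,0,0.8],[0,0,0,0,0,0,0.8],[-0.38,0,0,0,0,0,0.8],[0,0,0,0,0,0,0.8],[0,0,0,0,0,0,0.8],[0,0,0,0,0,0,-0.2],[0,0,0,0,0,0,-0.2],[0,0,0,0,0,0,-0.2],[0,0,0,0,0,0,-0.2]]' 50; python3 plan.py .6447 -.3017 .12 .6
```

```text
time_s: 5.33
tool_pos: [0.6449, -0.3016, 0.0091]
tool_rot: [1.064, 1.571, 1.071]
ft_force: [0.2, 0.1, -2.5]
finger_gap: 0.0639
t 5.33 pos [ 0.6449 -0.3016  0.0091] jaw 0.43 gap 0.0639 F [ 0.2  0.1 -2.5] q [-0.53  0.6  -0.05  0.93  0.    1.04]
delta mm [-2.000e-01 -1.000e-01  1.109e+02] | shift now-axes u: [-4.44 -0.00 -0.01] | after-turn axes: [-4.44 -0.00 -0.01] | turn u: [-0.04  0.00 -0.00]
```

```bash
python3 -m creep '[[-0.6,0,0,0,0,0,-0.2],[-1,0,0,0,0,0,-0.2],[-1,0,0,0,0,0,-0.2],[-1,0,0,0,0,0,-0.2],[-0.6,0,0,0,0,0,-0.2],[0,0,0,0,0,0,-0.2]]'; python3 plan.py .4265 -.1885 .10 -80.6
```

```text
time_s: 5.83
tool_pos: [0.6396, -0.2986, 0.1102]
tool_rot: [2.599, 1.555, 2.607]
ft_force: [1.2, -0.3, -1.5]
finger_gap: 0.0639
t 5.83 pos [ 0.6396 -0.2986  0.1102] jaw 0.43 gap 0.0639 F [ 1.2 -0.3 -1.5] q [-0.53  0.5   0.04  1.12  0.    1.03]
delta mm [-213.1  110.1  -10.2] | shift now-axes u: [ 0.56  4.46 -8.48] | after-turn axes: [ 0.41 -7.69 -5.74] | turn u: [20.26 -0.25  0.04]
```

```bash
python3 -m creep '[[0,0.22,-0.42,1,0,0,-0.2],[0,0.19,-0.44,1,0,0,-0.2],[0,0.16,-0.45,1,0,0,-0.2],[0,0.13,-0.46,1,0,0,-0.2],[0,0.1,-0.47,1,0,0,-0.2],[0,0.07,-0.47,1,0,0,-0.2],[0,0.03,-0.48,1,0,0,-0.2],[0,0,-0.48,1,0,0,-0.2],[0,-0.03,-0.48,1,0,0,-0.2],[0,-0.07,-0.48,1,0,0,-0.2]]'; python3 -m creep '[[0,-0.1,-0.47,1,0,0,-0.2],[0,-0.13,-0.46,1,0,0,-0.2],[0,-0.16,-0.45,1,0,0,-0.2],[0,-0.2,-0.44,1,0,0,-0.2],[0,-0.23,-0.42,1,0,0,-0.2],[0,-0.26,-0.4,1,0,0,-0.2],[0,-0.29,-0.38,1,0,0,-0.2],[0,-0.32,-0.36,1,0,0,-0.2],[0,-0.34,-0.34,1,0,0,-0.2],[0,0,0,0,0,0,-0.2]]';python3 plan.py .4265 -.1885 .10 -80.6
```

```text
time_s: 6.67
tool_pos: [0.5253, -0.2373, 0.0988]
tool_rot: [-2.952, 1.542, 2.607]
ft_force: [0.6, -0.3, -2.1]
finger_gap: 0.0642
time_s: 7.5
tool_pos: [0.4138, -0.1734, 0.0876]
tool_rot: [-2.291, 1.515, 2.606]
ft_force: [-1.5, 0.4, -1.5]
finger_gap: 0.0641
t 7.5 pos [ 0.4138 -0.1734  0.0876] jaw -79.49 gap 0.0641 F [-1.5  0.4 -1.5] q [-0.54  0.13 -0.54  0.96 -0.    2.42]
delta mm [ 12.7 -15.1  12.4] | shift now-axes u: [-0.53  0.37  0.67] | after-turn axes: [-0.49  0.40  0.68] | turn u: [ 0.29 -0.52  0.61]
```

```bash
python3 -m creep '[[0,0.4,0.68,0.27,-0.52,0.61,-0.2],[0,0,0,0,0,0,-0.2],[0,0,0,0,0,0,-0.2]]';python3 plan.py .4265 -.1885 .03 -80.6
```

```text
time_s: 7.75
tool_pos: [0.4252, -0.1872, 0.0839]
tool_rot: [-2.504, 1.568, 2.378]
ft_force: [-0.1, 0.3, -2.0]
finger_gap: 0.0642
t 7.75 pos [ 0.4252 -0.1872  0.0839] jaw -80.26 gap 0.0642 F [-0.1  0.3 -2. ] q [-0.55  0.13 -0.55  0.9   0.    2.42]
delta mm [  1.3  -1.3 -53.9] | shift now-axes u: [2.16 0.05 0.07] | after-turn axes: [2.16 0.04 0.06] | turn u: [ 0.09 -0.03  0.02]
```

```bash
python3 -m creep '[[0.7,0.05,0.07,0.08,-0.03,0.02,-0.2],[0.7,0,0,0,0,0,-0.2],[0.6,0,0,0,0,0,-0.2],[0,0,0,0,0,0,-0.2],[0,0,0,0,0,0,-0.2]]';python3 plan.py .4265 -.1885 .0125 -80.6
python3 - <<'E'
from h import *
from workcell import robot
c=robot.camera('scene');cv2.imwrite('pics/a2.png',crop(c['image'][:,:,::-1],330,100,450,210,5))
E
```

```text
time_s: 8.17
tool_pos: [0.4286, -0.1891, 0.0323]
tool_rot: [-2.541, 1.568, 2.342]
ft_force: [-0.9, 0.3, -1.0]
finger_gap: 0.0641
t 8.17 pos [ 0.4286 -0.1891  0.0323] jaw -80.23 gap 0.0641 F [-0.9  0.3 -1. ] q [-0.55  0.21 -0.59  0.78  0.    2.42]
delta mm [ -2.1   0.6 -19.8] | shift now-axes u: [ 0.79 -0.08 -0.03] | after-turn axes: [ 0.79 -0.08 -0.04] | turn u: [ 0.09 -0.03  0.02]
```

View pics/a2.png

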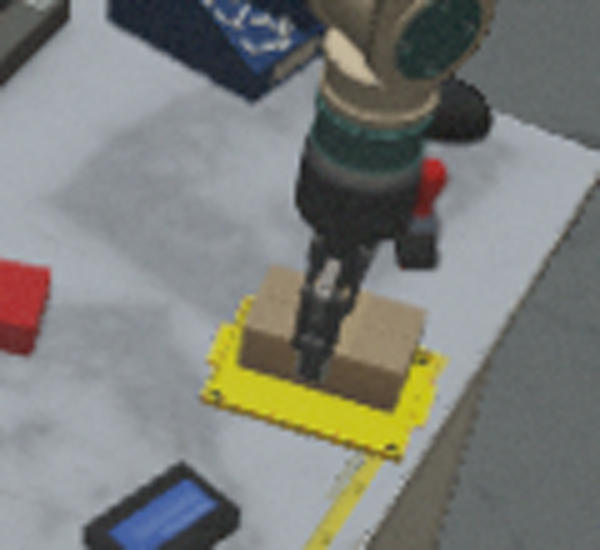

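The carton is held level above the yellow tray (330,340 in the crop) and square to it. Lowering now.

```bash
python3 -m creep '[[0.3,-0.08,-0.03,0.12,-0.03,0.02,-0.2],[0.3,0,0,0,0,0,-0.2],[0,0,0,0,0,0,-0.2],[0,0,0,0,0,0,-0.2]]';python3 plan.py .4265 -.1885 .0125 -80.6
```

```text
time_s: 8.55
tool_pos: [0.4281, -0.1895, 0.0182]
tool_rot: [0.867, 1.568, -0.541]
ft_force: [-0.0, -0.1, -0.7]
finger_gap: 0.0643
t 8.55 pos [ 0.4281 -0.1895  0.0182] jaw -80.7 gap 0.0643 F [-0.  -0.1 -0.7] q [-0.56  0.22 -0.61  0.74  0.    2.42]
delta mm [-1.6  1.  -5.7] | shift now-axes u: [ 0.23 -0.06 -0.05] | after-turn axes: [ 0.23 -0.06 -0.05] | turn u: [-0.03  0.03 -0.03]
```

```bash
python3 -m creep '[[0.15,-0.09,-0.07,0,0.03,-0.03,-0.2],[0.1,0,0,0,0,0,-0.2],[0,0,0,0,0,0,-0.2],[0,0,0,0,0,0,-0.2]]';python3 plan.py .4265 -.1885 .0125 -80.6
```

```text
time_s: 8.88
tool_pos: [0.4259, -0.1884, 0.0121]
tool_rot: [1.098, 1.569, -0.31]
ft_force: [-0.2, -0.3, -1.7]
finger_gap: 0.0638
t 8.88 pos [ 0.4259 -0.1884  0.0121] jaw -80.69 gap 0.0638 F [-0.2 -0.3 -1.7] q [-0.56  0.23 -0.62  0.72  0.    2.42]
delta mm [ 0.6 -0.1  0.4] | shift now-axes u: [-0.02  0.02  0.01] | after-turn axes: [-0.02  0.02  0.01] | turn u: [-0.02  0.01 -0.02]
```

```bash
python3 -m creep '[[0.06,0.02,0.01,0,0,0,-0.2],[0,0,0,0,0,0,-0.2]]';python3 -m creep '[[0,0,0,0,0,0,0.75],[0,0,0,0,0,0,0.75],[0,0,0,0,0,0,0.75],[0,0,0,0,0,0,0.75],[-0.5,0,0,0,0,0,0.75],[-1,0,0,0,0,0,0.75],[-1,0,0,0,0,0,0.75],[-1,0,0,0,0,0,0.75],[-1,0,0,0,0,0,0.75],[0,0,0,0,0,0,0.75]]';python3 plan.py .4535 -.0098 .12 -17.45
```

```text
time_s: 9.05
tool_pos: [0.4261, -0.1885, 0.0126]
tool_rot: [-0.504, 1.571, -1.913]
ft_force: [0.1, 1.0, -1.9]
finger_gap: 0.0644
time_s: 9.88
tool_pos: [0.4254, -0.1881, 0.1283]
tool_rot: [-2.248, 1.568, 2.627]
ft_force: [1.5, -0.4, 0.5]
finger_gap: 0.0748
t 9.88 pos [ 0.4254 -0.1881  0.1283] jaw -80.7 gap 0.0748 F [ 1.5 -0.4  0.5] q [-0.56  0.08 -0.5   1.   -0.    2.42]
delta mm [ 28.1 178.3  -8.3] | shift now-axes u: [ 0.34  2.26 -6.86] | after-turn axes: [ 0.33  7.14 -1.07] | turn u: [-15.81  -0.04   0.01]
```

```bash
python3 -m creep '[[0,0.16,-0.42,-1,0,0,0.75],[0,0.19,-0.41,-1,0,0,0.75],[0,0.22,-0.39,-1,0,0,0.75],[0,0.25,-0.38,-1,0,0,0.75],[0,0.27,-0.36,-1,0,0,0.75],[0,0.3,-0.34,-1,0,0,0.75],[0,0.32,-0.32,-1,0,0,0.75],[0,0.34,-0.3,-1,0,0,0.75],[0,0.36,-0.27,-1,0,0,0.75],[0,0.38,-0.25,-1,0,0,0.75]]';python3 -m creep '[[0,0.39,-0.22,-1,0,0,0.75],[0,0.41,-0.19,-1,0,0,0.75],[0,0.42,-0.16,-1,0,0,0.75],[0,0.43,-0.13,-1,0,0,0.75],[0,0.44,-0.1,-1,0,0,0.75],[0,0,0,0,0,0,0.75]]';python3 plan.py .4545 -.0098 .07 -17.45
python3 - <<'E'
from fit import *
from workcell import robot
cs=[robot.camera(n) for n in('scene','top')]
for cc in(cs[:1],cs[1:],cs): fit('brown',cc,(.4265,-.1885,np.radians(99.4)),z=.003)
for c,n,b in zip(cs,'st',((330,100,450,210),(330,190,450,290))):cv2.imwrite(f'pics/a3{n}.png',crop(c['image'][:,:,::-1],*b,5))
E
```

```text
time_s: 10.72
tool_pos: [0.4478, -0.075, 0.1255]
tool_rot: [-1.645, 1.569, -2.327]
ft_force: [0.7, 0.2, -0.0]
finger_gap: 0.0747
time_s: 11.22
tool_pos: [0.4551, -0.0147, 0.1206]
tool_rot: [-2.984, 1.564, 2.988]
ft_force: [0.1, -0.3, 0.1]
finger_gap: 0.0749
t 11.22 pos [ 0.4551 -0.0147  0.1206] jaw -17.83 gap 0.0749 F [ 0.1 -0.3  0.1] q [-0.17  0.07 -0.52  0.98 -0.    1.71]
delta mm [ -0.6   4.9 -50.6] | shift now-axes u: [ 2.03  0.18 -0.07] | after-turn axes: [ 2.02  0.18 -0.08] | turn u: [-0.10 -0.09  0.01]
brown [ 0.4158 -0.1872] 102.27 res 183.0 area [549]
brown [ 0.4194 -0.1881] 98.62 res 42.3 area [902]
brown [ 0.4194 -0.1879] 98.96 res 228.7 area [549, 902]
```

View pics/a3s.png

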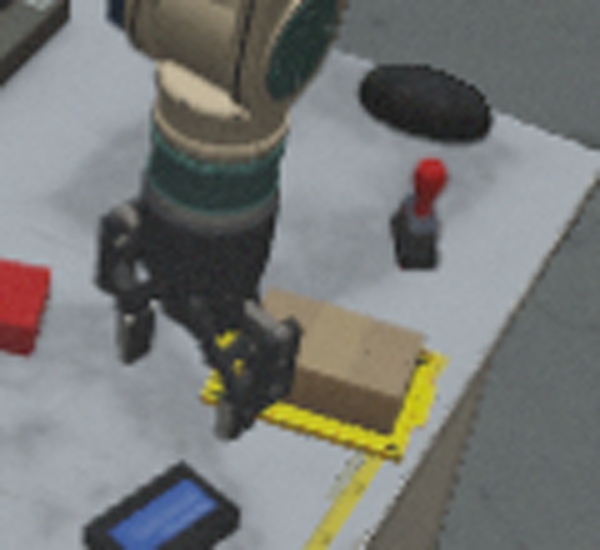

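View pics/a3t.png

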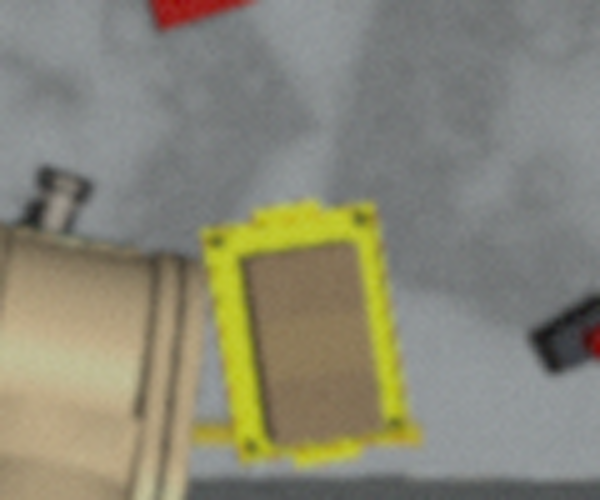

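```bash
python3 - <<'E'
from fit import *
import fit as F
from workcell import robot
c=robot.camera('top')
h=hsv(c)
print([h[y,392].tolist() for y in range(228,292,2)])
F.rule_old=F.rule
def r(n,c):
    h=hsv(c);return (h[...,0]<21)&(h[...,0]>4)&(h[...,1]>45)&(h[...,1]<150)
F.rule=r
q=fit('brown',[c],(.422,-.1885,np.radians(99.4)),z=.003)
b=(330,190,450,290);im=crop(c['image'][:,:,::-1],*b,6)
for (k,p,z,col) in(('brown',q,.003,(255,0,255)),('yellow',(.4255,-.1883,np.radians(9.4)),0,(255,255,255))):
    for P in shape(k,*p,z):
        u=((proj(c,P)-b[:2]+.5)*6).astype(np.int32)
        cv2.polylines(im,[u[4:]],True,col,1);cv2.polylines(im,[u[:4]],True,(0,0,255),1)
cv2.imwrite('pics/a4.png',im)
E
```

```text
[[53, 7, 145], [31, 120, 180], [29, 199, 191], [31, 201, 193], [32, 199, 199], [32, 180, 169], [18, 94, 125], [18, 80, 131], [19, 88, 131], [17, 85, 129], [18, 82, 131], [19, 82, 128], [18, 87, 132], [20, 92, 136], [19, 91, 140], [19, 87, 138], [20, 90, 141], [18, 88, 142], [19, 87, 135], [17, 86, 134], [17, 86, 133], [19, 82, 131], [18, 86, 130], [18, 85, 132], [19, 89, 129], [28, 127, 150], [30, 205, 178], [31, 134, 184], [43, 21, 143], [68, 11, 93], [90, 17, 88], [100, 9, 83]]
brown [ 0.4216 -0.1874] 99.56 res 139.6 area [774]
```

View pics/a4.png

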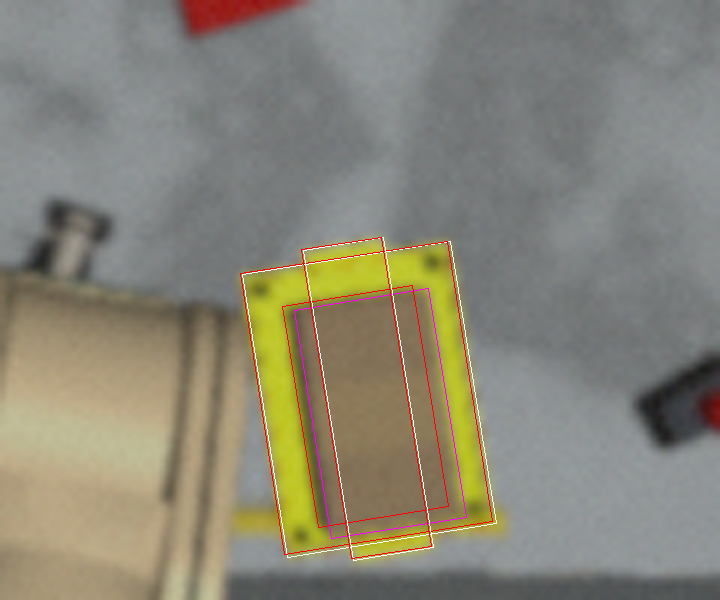

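```bash
python3 -m creep '[[0,0.9,-0.39,0,0,0,0.85],[0,0.9,-0.39,0,0,0,0.85],[0,0.9,-0.39,0,0,0,0.85],[0,0.9,-0.39,0,0,0,0.85],[0,0.9,-0.39,0,0,0,0.85],[0,0.9,-0.39,0,0,0,0.85],[0,0.9,-0.39,0,0,0,0.85],[0,0.9,-0.39,0,0,0,0.85],[0,0,0,0,0,0,0.85]]';python3 plan.py .4355 .1809 .12 103.9
python3 - <<'E'
from fit import *
import fit as F
from workcell import robot
import pickle
c=robot.camera('top');s=robot.camera('scene')
pickle.dump((c,s),open('c1.pkl','wb'))
cv2.imwrite('pics/a5.png',s['image'][:,:,::-1]);cv2.imwrite('pics/a5t.png',c['image'][:,:,::-1])
E
```

```text
time_s: 12.12
tool_pos: [0.4418, 0.179, 0.1203]
tool_rot: [-1.865, 1.567, -2.209]
ft_force: [-0.7, 0.2, 0.0]
finger_gap: 0.079
t 12.12 pos [0.4418 0.179  0.1203] jaw -19.75 gap 0.079 F [-0.7  0.2  0. ] q [ 0.25  0.11 -0.48  0.98 -0.    2.17]
delta mm [-6.3  1.9 -0.3] | shift now-axes u: [ 0.01 -0.01 -0.26] | after-turn axes: [ 0.01 -0.23 -0.13] | turn u: [14.09  0.01  0.05]
```

View pics/a5.png

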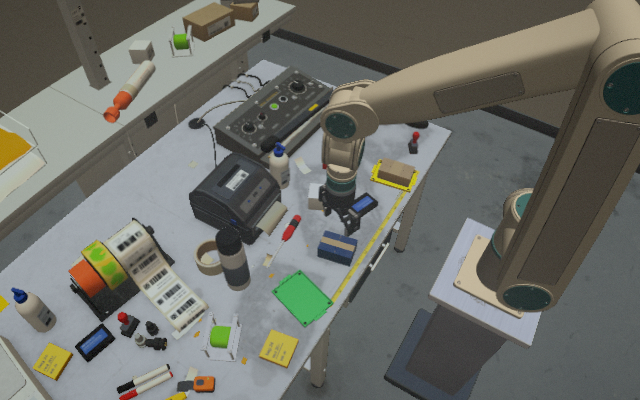

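View pics/a5t.png

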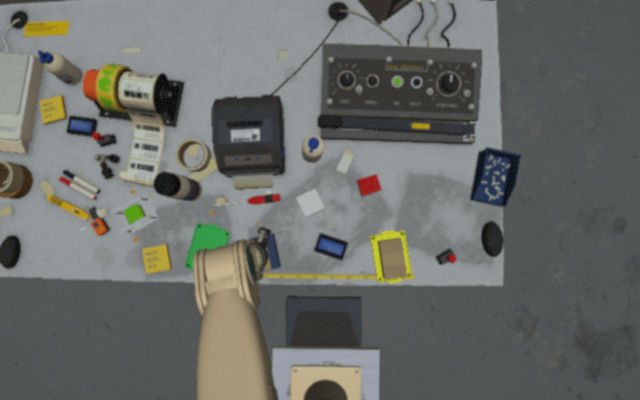

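```bash
python3 - <<'E'
from fit import *
import fit as F, pickle
c,s=pickle.load(open('c1.pkl','rb'))
def r(n,c):
    h=hsv(c);return (h[...,0]<24)&(h[...,1]>40)&(h[...,1]<150)
F.rule=r
for nm,cam,b in(('t',c,(360,220,420,290)),('s',s,(360,150,430,200))):
    q=fit('brown',[cam],(.424,-.1885,np.radians(99.4)),z=.003)
    im=crop(cam['image'][:,:,::-1],*b,8)
    m=crop(np.repeat(F.rule('b',cam)[...,None].astype(np.uint8)*255,3,2),*b,8)
    for im_ in(im,):
      for (k,p,z,col) in(('brown',q,.003,(255,0,255)),('yellow',(.4255,-.1883,np.radians(9.4)) if nm=='t' else (.427,-.189,np.radians(9.4)),0,(255,255,255))):
        for P in shape(k,*p,z)[:1]:
            u=((proj(cam,P)-b[:2]+.5)*8).astype(np.int32)
            cv2.polylines(im_,[u[4:]],True,col,1);cv2.polylines(im_,[u[:4]],True,(0,0,255),1)
    cv2.imwrite(f'pics/a6{nm}.png',im)
E
```

```text
brown [ 0.421  -0.1872] 99.34 res 88.2 area [830]
brown [ 0.4229 -0.1875] 100.13 res 25.0 area [694]
```

View pics/a6t.png

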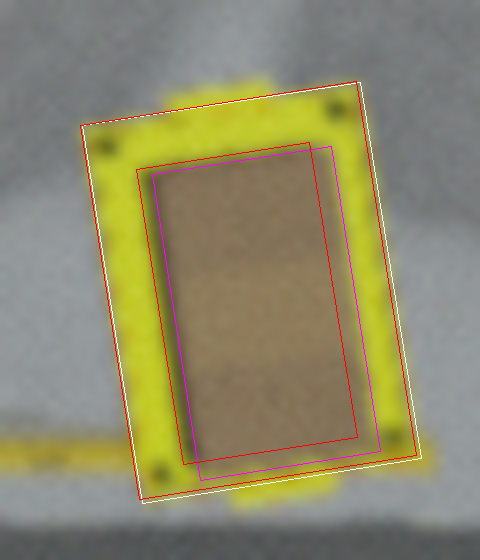

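View pics/a6s.png

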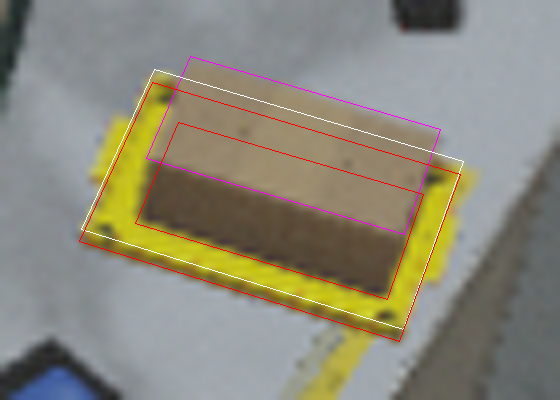

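Both views put the brown carton about 4 mm too near the robot and 1–2 mm off sideways. The vision-to-tool offset of about (+1.2, −1.8) mm explains it. I'm already near the blue carton, so I'll do that first and mend the brown one on the way back.

```bash
python3 -m creep '[[0,0,-0.2,-1,0,0,0.85],[0,0,0,-1,0,0,0.85],[0,0,0,-1,0,0,0.85],[0,0,0,-1,0,0,0.85],[0,0,0,-1,0,0,0.85],[0,0,0,-1,0,0,0.85],[0,0,0,-1,0,0,0.85],[0,0,0,-1,0,0,0.85],[0,0,0,-1,0,0,0.85],[0,0,0,-1,0,0,0.85]]';python3 -m creep '[[0,0,0,-1,0,0,0.85],[0,0,0,-1,0,0,0.85],[0,0,0,-1,0,0,0.85],[0,0,0,-1,0,0,0.85],[0,0,0,-1,0,0,0.85],[0,0,0,-1,0,0,0.85],[0,0,0,-1,0,0,0.85],[0,0,0,-1,0,0,0.85],[0,0,0,-1,0,0,0.85],[0,0,0,-1,0,0,0.85]]';python3 -m creep '[[0,0,0,-1,0,0,0.85],[0,0,0,-1,0,0,0.85],[0,0,0,-1,0,0,0.85],[0,0,0,-1,0,0,0.85],[0,0,0,-1,0,0,0.85],[0,0,0,-1,0,0,0.85],[0,0,0,-1,0,0,0.85],[0,0,0,-1,0,0,0.85],[0,0,0,0,0,0,0.85]]';python3 plan.py .4362 .179 .05 103.9
```

```text
time_s: 13.05
tool_pos: [0.4382, 0.163, 0.1188]
tool_rot: [-2.324, 1.557, -1.965]
ft_force: [-0.2, -0.1, 0.2]
finger_gap: 0.079
time_s: 13.88
tool_pos: [0.4394, 0.1457, 0.1177]
tool_rot: [-3.014, 1.55, -1.952]
ft_force: [-0.4, 0.0, -0.3]
finger_gap: 0.0788
time_s: 14.63
tool_pos: [0.44, 0.1303, 0.1168]
tool_rot: [2.701, 1.544, -1.958]
ft_force: [-1.0, 0.1, -0.3]
finger_gap: 0.0789
t 14.63 pos [0.44   0.1303 0.1168] jaw 93.07 gap 0.0789 F [-1.   0.1 -0.3] q [ 0.16  0.09 -0.51  0.98 -0.02  0.11]
delta mm [ -3.8  48.7 -66.8] | shift now-axes u: [2.62 0.02 2.02] | after-turn axes: [ 2.67 -0.32  1.93] | turn u: [-2.71 -0.34 -0.20]
```

```bash
python3 -m creep '[[0,0,0.7,-0.9,-0.34,-0.2,0.85],[0,-0.1,0.7,-0.9,0,0,0.85],[0.3,-0.1,0.6,-0.8,0,0,0.85],[0.5,0,0,0,0,0,0.85],[0,0,0,0,0,0,0.85],[0,0,0,0,0,0,0.85]]';python3 plan.py .4362 .179 .06 103.9
```

```text
time_s: 15.13
tool_pos: [0.4414, 0.1753, 0.0963]
tool_rot: [-2.177, 1.567, -0.387]
ft_force: [-0.1, -0.1, 0.6]
finger_gap: 0.0788
t 15.13 pos [0.4414 0.1753 0.0963] jaw 102.52 gap 0.0788 F [-0.1 -0.1  0.6] q [ 0.24  0.13 -0.52  0.92 -0.    0.02]
delta mm [ -5.2   3.7 -36.3] | shift now-axes u: [1.45 0.18 0.19] | after-turn axes: [1.45 0.17 0.19] | turn u: [-0.34 -0.03  0.05]
```

```bash
python3 -m creep '[[0.3,0.18,0.19,-0.36,-0.03,0.05,0.85],[0.5,0,0,0,0,0,0.85],[0.5,0,0,0,0,0,0.85],[0,0,0,0,0,0,0.85],[0,0,0,0,0,0,0.85]]';python3 plan.py .4362 .179 .008 103.9
python3 - <<'E'
from h import *
from workcell import robot
c=robot.camera('scene');cv2.imwrite('pics/b1.png',crop(c['image'][:,:,::-1],280,190,400,290,5))
E
```

```text
time_s: 15.55
tool_pos: [0.4362, 0.1769, 0.0638]
tool_rot: [-1.663, 1.57, 0.148]
ft_force: [1.4, -0.6, 0.1]
finger_gap: 0.0791
t 15.55 pos [0.4362 0.1769 0.0638] jaw 103.74 gap 0.0791 F [ 1.4 -0.6  0.1] q [ 0.25  0.16 -0.56  0.85 -0.    0.01]
delta mm [ -0.    2.1 -55.8] | shift now-axes u: [ 2.23 -0.02  0.08] | after-turn axes: [ 2.23 -0.02  0.08] | turn u: [-0.04 -0.00  0.01]
```

View pics/b1.png

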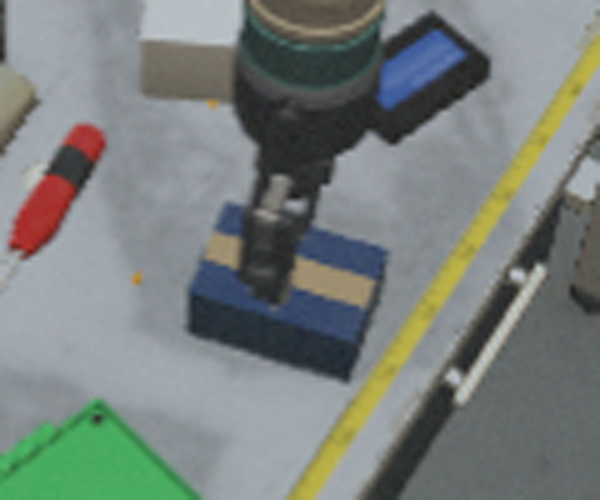

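```bash
python3 -m creep '[[0.5,0,0.12,0,0,0,0.88],[0.4,0,0,0,0,0,0.88],[0,0,0,0,0,0,0.88],[0,0,0,0,0,0,0.88]]';python3 plan.py .4362 .179 .008 103.9
```

```text
time_s: 15.93
tool_pos: [0.4373, 0.1798, 0.043]
tool_rot: [-1.622, 1.566, 0.188]
ft_force: [0.7, -0.1, 0.4]
finger_gap: 0.0801
t 15.93 pos [0.4373 0.1798 0.043 ] jaw 103.7 gap 0.0801 F [ 0.7 -0.1  0.4] q [ 0.25  0.19 -0.58  0.79 -0.    0.01]
delta mm [ -1.1  -0.8 -35. ] | shift now-axes u: [ 1.40  0.06 -0.02] | after-turn axes: [ 1.40  0.05 -0.02] | turn u: [-0.05 -0.00  0.07]
```

```bash
python3 -m creep '[[0.4,0.05,-0.02,0,0,0.06,0.88],[0.5,0,0,0,0,0,0.88],[0.5,0,0,0,0,0,0.88],[0,0,0,0,0,0,0.88],[0,0,0,0,0,0,0.88]]';python3 plan.py .4362 .179 .008 103.9
```

```text
time_s: 16.35
tool_pos: [0.4387, 0.1792, 0.008]
tool_rot: [-1.659, 1.566, 0.151]
ft_force: [0.6, 0.4, 0.8]
finger_gap: 0.0801
t 16.35 pos [0.4387 0.1792 0.008 ] jaw 103.69 gap 0.0801 F [0.6 0.4 0.8] q [ 0.25  0.25 -0.61  0.71 -0.    0.01]
delta mm [-2.5 -0.2  0. ] | shift now-axes u: [-0.00  0.10  0.02] | after-turn axes: [-0.00  0.10  0.02] | turn u: [-0.05 -0.01  0.07]
```

```bash
python3 -m creep '[[0,0.12,0,0,0,0.1,0.88],[0,0,0,0,0,0,0.88],[0,0,0,0,0,0,-0.2],[0,0,0,0,0,0,-0.2],[0,0,0,0,0,0,-0.2],[0,0,0,0,0,0,-0.2]]' 60;python3 plan.py .4362 .179 .11 103.9
```

```text
time_s: 16.85
tool_pos: [0.4369, 0.1789, 0.0102]
tool_rot: [0.381, 1.571, 2.191]
ft_force: [0.8, -0.1, -2.2]
finger_gap: 0.0674
t 16.85 pos [0.4369 0.1789 0.0102] jaw 103.69 gap 0.0674 F [ 0.8 -0.1 -2.2] q [ 0.25  0.24 -0.6   0.72  0.    0.01]
delta mm [-0.7  0.1 99.8] | shift now-axes u: [-3.99  0.03  0.01] | after-turn axes: [-3.99  0.03  0.01] | turn u: [-0.05  0.00 -0.00]
```

```bash
python3 -m creep '[[-0.6,0,0,0,0,0,-0.2],[-1,0,0,0,0,0,-0.2],[-1,0,0,0,0,0,-0.2],[-0.8,0,0,0,0,0,-0.2],[0,0,0,0,0,0,-0.2]]';python3 plan.py .4419 .3572 .09 74.5
```

```text
time_s: 17.27
tool_pos: [0.4326, 0.1777, 0.0952]
tool_rot: [1.619, 1.561, -2.854]
ft_force: [1.6, 0.8, -1.6]
finger_gap: 0.0673
t 17.27 pos [0.4326 0.1777 0.0952] jaw 103.7 gap 0.0673 F [ 1.6  0.8 -1.6] q [ 0.25  0.12 -0.53  0.93 -0.    0.01]
delta mm [  9.3 179.5  -5.2] | shift now-axes u: [ 0.19 -2.06  6.89] | after-turn axes: [0.21 1.56 7.02] | turn u: [ 7.30 -0.04 -0.13]
```

```bash
python3 -m creep '[[0,-0.22,0.85,0.9,0,-0.13,-0.2],[0,-0.16,0.86,0.9,0,0,-0.2],[0,-0.1,0.87,0.9,0,0,-0.2],[0,-0.05,0.87,0.9,0,0,-0.2],[0,0,0.87,0.9,0,0,-0.2],[0,0.06,0.87,0.9,0,0,-0.2],[0,0.12,0.86,0.9,0,0,-0.2],[0,0.18,0.6,0.5,0,0,-0.2],[0,0,0,0,0,0,-0.2],[0,0,0,0,0,0,-0.2]]';python3 plan.py .4419 .3572 .06 74.5
```

```text
time_s: 18.1
tool_pos: [0.4289, 0.3499, 0.0839]
tool_rot: [2.588, 1.56, -2.386]
ft_force: [-0.1, 0.0, -2.9]
finger_gap: 0.0673
t 18.1 pos [0.4289 0.3499 0.0839] jaw 74.97 gap 0.0673 F [-0.1  0.  -2.9] q [ 0.57  0.28 -0.36  0.95 -0.    0.83]
delta mm [ 13.    7.3 -23.9] | shift now-axes u: [ 0.95 -0.43  0.43] | after-turn axes: [ 0.96 -0.42  0.42] | turn u: [ 0.12 -0.13 -0.08]
```

```bash
python3 -m creep '[[0.3,-0.43,0.43,0.14,-0.13,-0.08,-0.2],[0.5,0,0,0,0,0,-0.2],[0,0,0,0,0,0,-0.2],[0,0,0,0,0,0,-0.2]]';python3 plan.py .4419 .3572 .02 74.5
```

```text
time_s: 18.43
tool_pos: [0.4392, 0.3535, 0.0591]
tool_rot: [2.57, 1.563, -2.414]
ft_force: [-0.3, -0.1, -2.0]
finger_gap: 0.0673
t 18.43 pos [0.4392 0.3535 0.0591] jaw 74.45 gap 0.0673 F [-0.3 -0.1 -2. ] q [ 0.56  0.32 -0.36  0.9  -0.    0.84]
delta mm [  2.7   3.7 -39.1] | shift now-axes u: [ 1.56 -0.07  0.18] | after-turn axes: [ 1.56 -0.07  0.17] | turn u: [-0.01 -0.09 -0.06]
```

```bash
python3 -m creep '[[0.4,-0.08,0.19,0,-0.09,-0.06,-0.2],[0.5,0,0,0,0,0,-0.2],[0.5,0,0,0,0,0,-0.2],[0,0,0,0,0,0,-0.2],[0,0,0,0,0,0,-0.2]]';python3 plan.py .4419 .3572 .0135 74.5
```

```text
time_s: 18.85
tool_pos: [0.4391, 0.3528, 0.0211]
tool_rot: [2.553, 1.564, -2.433]
ft_force: [1.7, 0.1, -2.6]
finger_gap: 0.0669
t 18.85 pos [0.4391 0.3528 0.0211] jaw 74.35 gap 0.0669 F [ 1.7  0.1 -2.6] q [ 0.56  0.37 -0.39  0.82 -0.    0.84]
delta mm [ 2.8  4.4 -7.6] | shift now-axes u: [ 0.30 -0.06  0.20] | after-turn axes: [ 0.30 -0.06  0.20] | turn u: [-0.04 -0.08 -0.05]
```

```bash
python3 -m creep '[[0,-0.1,0.3,0,-0.12,-0.08,-0.2],[0,0,0,0,0,0,-0.2],[0,0,0,0,0,0,-0.2]]';python3 plan.py .4419 .3572 .0135 74.5
```

```text
time_s: 19.1
tool_pos: [0.4435, 0.3591, 0.0216]
tool_rot: [-0.572, 1.568, 0.726]
ft_force: [0.2, -0.7, -2.2]
finger_gap: 0.0671
t 19.1 pos [0.4435 0.3591 0.0216] jaw 74.33 gap 0.0671 F [ 0.2 -0.7 -2.2] q [ 0.57  0.37 -0.38  0.81  0.    0.84]
delta mm [-1.6 -1.9 -8.1] | shift now-axes u: [ 0.32  0.04 -0.09] | after-turn axes: [ 0.32  0.04 -0.09] | turn u: [-0.04  0.04  0.02]
```

```bash
python3 -m creep '[[0.25,0.04,-0.05,0,0.03,0.02,-0.2],[0,0,0,0,0,0,-0.2],[0,0,0,0,0,0,-0.2]]';python3 plan.py .4419 .3572 .0135 74.5
```

```text
time_s: 19.35
tool_pos: [0.4436, 0.3593, 0.0166]
tool_rot: [-0.723, 1.566, 0.575]
ft_force: [0.5, -0.0, -1.4]
finger_gap: 0.0671
t 19.35 pos [0.4436 0.3593 0.0166] jaw 74.35 gap 0.0671 F [ 0.5 -0.  -1.4] q [ 0.57  0.38 -0.39  0.8   0.    0.84]
delta mm [-1.7 -2.1 -3.1] | shift now-axes u: [ 0.12  0.05 -0.10] | after-turn axes: [ 0.12  0.04 -0.10] | turn u: [-0.04  0.05  0.04]
```

```bash
python3 -m creep '[[0.05,0.07,-0.14,0,0.08,0.06,-0.2],[0.08,0,0,0,0,0,-0.2],[0,0,0,0,0,0,-0.2],[0,0,0,0,0,0,-0.2]]';python3 plan.py .4419 .3572 .0135 74.5
```

```text
time_s: 19.68
tool_pos: [0.4407, 0.3561, 0.0132]
tool_rot: [2.618, 1.567, -2.367]
ft_force: [0.1, 0.1, -1.9]
finger_gap: 0.0671
t 19.68 pos [0.4407 0.3561 0.0132] jaw 74.36 gap 0.0671 F [ 0.1  0.1 -1.9] q [ 0.57  0.38 -0.39  0.8  -0.    0.84]
delta mm [1.2 1.1 0.3] | shift now-axes u: [-0.01 -0.04  0.06] | after-turn axes: [-0.01 -0.04  0.06] | turn u: [-0.04 -0.04 -0.02]
```

```bash
python3 -m creep '[[0.05,-0.04,0.06,0,-0.03,-0.02,-0.2],[0.03,0,0,0,0,0,-0.2],[0,0,0,0,0,0,-0.2]]';python3 plan.py .4419 .3572 .0135 74.5
```

```text
time_s: 19.93
tool_pos: [0.4414, 0.3567, 0.0129]
tool_rot: [2.605, 1.568, -2.38]
ft_force: [-0.5, 0.2, -2.7]
finger_gap: 0.0672
t 19.93 pos [0.4414 0.3567 0.0129] jaw 74.36 gap 0.0672 F [-0.5  0.2 -2.7] q [ 0.57  0.38 -0.39  0.8  -0.    0.84]
delta mm [0.5 0.5 0.6] | shift now-axes u: [-0.02 -0.01  0.03] | after-turn axes: [-0.02 -0.01  0.03] | turn u: [-0.04 -0.03 -0.02]
```

Good to 0.7 mm. I'm releasing, rising and moving toward the red carton, then checking.

```bash
python3 -m creep '[[0.03,0,0,0,0,0,0.85],[0,0,0,0,0,0,0.85],[0,0,0,0,0,0,0.85],[0,0,0,0,0,0,0.85],[-0.5,0,0,0,0,0,0.85],[-1,0,0,0,0,0,0.85],[-1,0,0,0,0,0,0.85],[-1,0,0,0,0,0,0.85],[-1,0,0,0,0,0,0.85],[0,0,0,0,0,0,0.85]]';python3 plan.py .6370 -.122 .13 19.8
```

```text
time_s: 20.77
tool_pos: [0.4418, 0.357, 0.1278]
tool_rot: [2.536, 1.567, -2.45]
ft_force: [1.3, 0.1, 1.4]
finger_gap: 0.079
t 20.77 pos [0.4418 0.357  0.1278] jaw 74.35 gap 0.079 F [1.3 0.1 1.4] q [ 0.57  0.25 -0.28  1.04 -0.    0.84]
delta mm [ 195.2 -479.     2.2] | shift now-axes u: [ -0.06 -12.69 -16.34] | after-turn axes: [ -0.09 -20.67   0.86] | turn u: [13.64 -0.06 -0.01]
```

```bash
python3 -m creep '[[0,-0.62,-0.79,1,0,0,0.6],[0,-0.67,-0.74,1,0,0,0.6],[0,-0.72,-0.69,1,0,0,0.6],[0,-0.77,-0.64,1,0,0,0.6],[0,-0.81,-0.59,1,0,0,0.6],[0,-0.85,-0.53,1,0,0,0.6],[0,-0.88,-0.47,1,0,0,0.6],[0,-0.91,-0.41,1,0,0,0.6],[0,-0.94,-0.34,1,0,0,0.6],[0,-0.96,-0.28,1,0,0,0.6]]';python3 plan.py .6370 -.122 .13 19.8
```

```text
time_s: 21.6
tool_pos: [0.5394, 0.1215, 0.1287]
tool_rot: [0.105, 1.565, 0.682]
ft_force: [0.1, -0.1, 0.5]
finger_gap: 0.068
t 21.6 pos [0.5394 0.1215 0.1287] jaw 33.05 gap 0.068 F [ 0.1 -0.1  0.5] q [ 0.1   0.22 -0.32  1.02  0.    1.1 ]
delta mm [  97.6 -243.5    1.3] | shift now-axes u: [ -0.07 -10.29  -2.04] | after-turn axes: [ -0.05 -10.49   0.37] | turn u: [ 3.31  0.08 -0.02]
```

```bash
python3 -m creep '[[0,-0.97,-0.18,1,0,0,0.6],[0,-0.98,-0.12,1,0,0,0.6],[0,-0.99,-0.04,1,0,0,0.6],[0,-1,0.03,0.3,0,0,0.6],[0,-1,0.03,0,0,0,0.6],[0,-1,0.03,0,0,0,0.6],[0,-1,0.03,0,0,0,0.6],[0,-1,0.03,0,0,0,0.6],[0,-1,0.03,0,0,0,0.6],[0,0,0,0,0,0,0.6]]';python3 plan.py .6365 -.1215 .07 19.8
python3 - <<'E'
from fit import *
from workcell import robot
import pickle
s,c=[robot.camera(n) for n in('scene','top')]
pickle.dump((c,s),open('c2.pkl','wb'))
for cc in([c],[s],[c,s]): fit('blue',cc,(.44,.359,np.radians(-15.5)),z=.003)
cv2.imwrite('pics/b2.png',crop(s['image'][:,:,::-1],250,230,370,340,5));cv2.imwrite('pics/b2t.png',crop(c['image'][:,:,::-1],160,200,260,290,5))
E
```

```text
time_s: 22.43
tool_pos: [0.6249, -0.1029, 0.1235]
tool_rot: [0.091, 1.566, 0.418]
ft_force: [0.0, -0.1, -0.1]
finger_gap: 0.0683
t 22.43 pos [ 0.6249 -0.1029  0.1235] jaw 18.72 gap 0.0683 F [ 0.  -0.1 -0.1] q [-0.27  0.36 -0.15  1.06  0.    0.98]
delta mm [ 11.6 -18.6 -53.5] | shift now-axes u: [ 2.14 -0.85  0.19] | after-turn axes: [ 2.14 -0.86  0.18] | turn u: [-0.27  0.07 -0.01]
blue [0.44   0.3585] -16.51 res 70.1 area [844]
blue [0.4419 0.3583] -17.64 res 49.2 area [1088]
blue [0.4408 0.3584] -17.35 res 122.6 area [844, 1088]
```

View pics/b2.png

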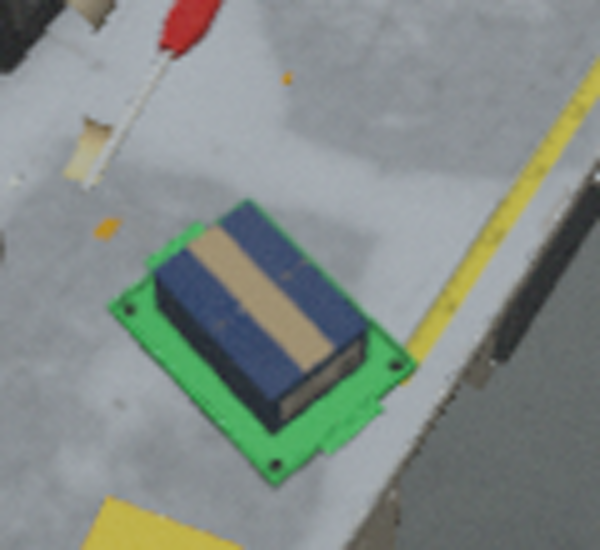

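View pics/b2t.png

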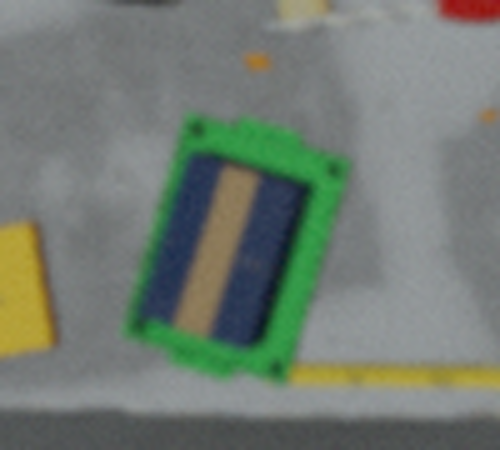

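```bash
python3 -m creep '[[0,-0.86,0.18,-0.27,0.07,0,0.6],[0.7,0,0,0,0,0,0.6],[0.7,0,0,0,0,0,0.6],[0.6,0,0,0,0,0,0.6],[0,0,0,0,0,0,0.6],[0,0,0,0,0,0,0.6]]';python3 plan.py .6368 -.1223 .005 19.8
```

```text
time_s: 23.03
tool_pos: [0.632, -0.1124, 0.0709]
tool_rot: [1.902, 1.562, 2.256]
ft_force: [0.6, -1.2, 0.3]
finger_gap: 0.0681
t 23.03 pos [ 0.632  -0.1124  0.0709] jaw 20.31 gap 0.0681 F [ 0.6 -1.2  0.3] q [-0.28  0.43 -0.17  0.98  0.    0.94]
delta mm [  4.8  -9.9 -65.9] | shift now-axes u: [ 2.63 -0.46  0.05] | after-turn axes: [ 2.64 -0.44  0.05] | turn u: [ 0.13 -0.04 -0.11]
```

```bash
python3 -m creep '[[0.2,-0.45,0.05,0.12,-0.04,-0.11,0.6],[0,0,0,0,0,0,0.6],[0.7,0,0,0,0,0,0.6],[0.6,0,0,0,0,0,0.6],[0,0,0,0,0,0,0.6]]';python3 plan.py .6368 -.1223 .005 19.8
python3 - <<'E'
from h import *
from workcell import robot
c=robot.camera('scene');cv2.imwrite('pics/r1.png',crop(c['image'][:,:,::-1],280,110,400,210,5))
E
```

```text
time_s: 23.45
tool_pos: [0.6407, -0.1224, 0.037]
tool_rot: [-0.652, 1.563, -0.304]
ft_force: [-0.1, 0.1, -0.2]
finger_gap: 0.0681
t 23.45 pos [ 0.6407 -0.1224  0.037 ] jaw 19.93 gap 0.0681 F [-0.1  0.1 -0.2] q [-0.29  0.47 -0.19  0.91 -0.    0.94]
delta mm [ -3.9   0.1 -32. ] | shift now-axes u: [ 1.28  0.06 -0.15] | after-turn axes: [ 1.28  0.06 -0.14] | turn u: [0.03 0.09 0.07]
```

View pics/r1.png

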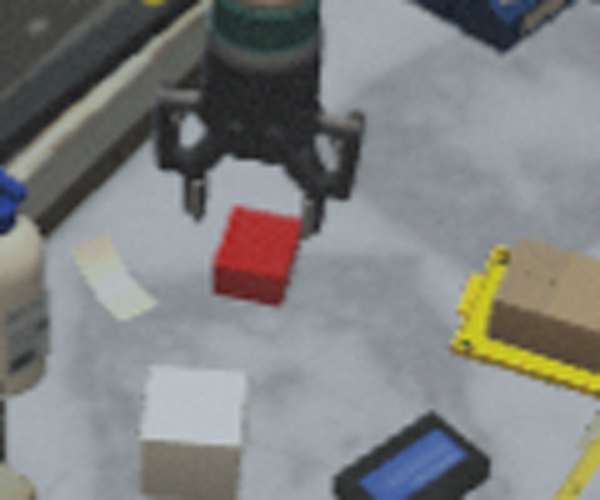

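The jaws bracket the red carton. Going down.

```bash
python3 -m creep '[[0.4,0.07,-0.16,0,0.1,0.08,0.6],[0.4,0,0,0,0,0,0.6],[0.4,0,0,0,0,0,0.6],[0,0,0,0,0,0,0.6],[0,0,0,0,0,0,0.6]]';python3 plan.py .6368 -.1223 .005 19.8
```

```text
time_s: 23.92
tool_pos: [0.6398, -0.1233, 0.0096]
tool_rot: [-0.588, 1.565, -0.24]
ft_force: [0.1, -0.3, -0.2]
finger_gap: 0.0682
t 23.92 pos [ 0.6398 -0.1233  0.0096] jaw 19.91 gap 0.0682 F [ 0.1 -0.3 -0.2] q [-0.29  0.5  -0.2   0.86  0.    0.93]
delta mm [-3.   1.  -4.6] | shift now-axes u: [ 0.18  0.08 -0.10] | after-turn axes: [ 0.18  0.08 -0.10] | turn u: [0.03 0.07 0.05]
```

```bash
python3 -m creep '[[0.25,0.1,-0.12,0,0.08,0.06,0.6],[0,0,0,0,0,0,0.6],[0,0,0,0,0,0,-0.5],[0,0,0,0,0,0,-0.5],[0,0,0,0,0,0,-0.5],[0,0,0,0,0,0,-0.5],[0,0,0,0,0,0,-0.5],[0,0,0,0,0,0,-0.5]]' 40;python3 plan.py .6368 -.1223 .11 19.8
```

```text
time_s: 24.58
tool_pos: [0.6359, -0.1218, 0.0031]
tool_rot: [2.174, 1.569, 2.522]
ft_force: [0.3, -0.3, -1.1]
finger_gap: 0.0495
t 24.58 pos [ 0.6359 -0.1218  0.0031] jaw 19.92 gap 0.0495 F [ 0.3 -0.3 -1.1] q [-0.29  0.51 -0.21  0.85  0.    0.93]
delta mm [  0.9  -0.5 106.9] | shift now-axes u: [-4.27 -0.03  0.02] | after-turn axes: [-4.27 -0.03  0.03] | turn u: [ 0.03 -0.01 -0.02]
```

```bash
python3 -m creep '[[-0.6,0,0,0,0,0,-0.5],[-1,0,0,0,0,0,-0.5],[-1,0,0,0,0,0,-0.5],[-1,0,0,0,0,0,-0.5],[-1,0,0,0,0,0,-0.5],[0,0,0,0,0,0,-0.5]]';python3 plan.py .4416 .3567 .12 74.5
```

```text
time_s: 25.08
tool_pos: [0.632, -0.1208, 0.118]
tool_rot: [2.477, 1.559, 2.824]
ft_force: [1.4, -0.8, 0.4]
finger_gap: 0.0496
t 25.08 pos [ 0.632  -0.1208  0.118 ] jaw 19.92 gap 0.0496 F [ 1.4 -0.8  0.4] q [-0.29  0.39 -0.11  1.08  0.    0.93]
delta mm [-190.4  477.5    2. ] | shift now-axes u: [ 0.08 20.55 -0.66] | after-turn axes: [-0.08 12.44 16.37] | turn u: [-13.65  -0.07  -0.16]
```

```bash
python3 -m creep '[[0,1,-0.03,0,0,-0.16,-0.5],[0,1,-0.03,-1,0,0,-0.5],[0,1,0.04,-1,0,0,-0.5],[0,0.99,0.11,-1,0,0,-0.5],[0,0.98,0.18,-1,0,0,-0.5],[0,0.97,0.25,-1,0,0,-0.5],[0,0.95,0.31,-1,0,0,-0.5],[0,0.93,0.38,-1,0,0,-0.5],[0,0.9,0.44,-1,0,0,-0.5],[0,0.87,0.5,-1,0,0,-0.5]]';python3 plan.py .4416 .3567 .12 74.5
```

```text
time_s: 25.92
tool_pos: [0.5347, 0.1141, 0.1107]
tool_rot: [-3.058, 1.559, -2.062]
ft_force: [0.1, 0.0, -1.0]
finger_gap: 0.0498
t 25.92 pos [0.5347 0.1141 0.1107] jaw 57.05 gap 0.0498 F [ 0.1  0.  -1. ] q [ 0.1   0.24 -0.35  0.99 -0.01  0.67]
delta mm [-93.1 242.6   9.3] | shift now-axes u: [-0.45  8.40  6.11] | after-turn axes: [-0.37  6.18  8.36] | turn u: [-4.36 -0.18 -0.01]
```

```bash
python3 -m creep '[[-0.1,0.8,0.58,-1,-0.18,0,-0.5],[-0.1,0.76,0.64,-1,0,0,-0.5],[-0.1,0.71,0.69,-1,0,0,-0.5],[-0.1,0.66,0.74,-1,0,0,-0.5],[0,0.61,0.78,-0.3,0,0,-0.5],[0,0.6,0.8,0,0,0,-0.5],[0,0.6,0.8,0,0,0,-0.5],[0,0.6,0.8,0,0,0,-0.5],[0,0.6,0.8,0,0,0,-0.5],[0,0,0,0,0,0,-0.5]]';python3 plan.py .4416 .3567 .09 74.5
```

```text
time_s: 26.75
tool_pos: [0.4378, 0.333, 0.1107]
tool_rot: [1.927, 1.559, -3.038]
ft_force: [0.2, 0.3, -1.4]
finger_gap: 0.0494
t 26.75 pos [0.4378 0.333  0.1107] jaw 75.53 gap 0.0494 F [ 0.2  0.3 -1.4] q [ 0.53  0.25 -0.34  1.    0.    0.78]
delta mm [  3.8  23.7 -20.7] | shift now-axes u: [0.83 0.08 0.96] | after-turn axes: [0.83 0.11 0.95] | turn u: [ 0.26 -0.06 -0.16]
```

```bash
python3 -m creep '[[0.2,0.1,0.95,0.26,-0.06,-0.16,-0.5],[0.4,0,0,0,0,0,-0.5],[0.4,0,0,0,0,0,-0.5],[0,0,0,0,0,0,-0.5],[0,0,0,0,0,0,-0.5]]';python3 plan.py .4416 .3567 .065 74.5
```

```text
time_s: 27.17
tool_pos: [0.4384, 0.3564, 0.0804]
tool_rot: [2.691, 1.566, -2.289]
ft_force: [1.0, -0.0, -0.5]
finger_gap: 0.0498
t 27.17 pos [0.4384 0.3564 0.0804] jaw 74.64 gap 0.0498 F [ 1.  -0.  -0.5] q [ 0.57  0.3  -0.34  0.94 -0.    0.84]
delta mm [  3.2   0.3 -15.4] | shift now-axes u: [ 0.61 -0.12  0.05] | after-turn axes: [ 0.61 -0.12  0.05] | turn u: [ 0.04 -0.07 -0.03]
```

```bash
python3 -m creep '[[0.3,-0.15,0.05,0.05,-0.09,-0.04,-0.5],[0.3,0,0,0,0,0,-0.5],[0.1,0,0,0,0,0,-0.5],[0,0,0,0,0,0,-0.5],[0,0,0,0,0,0,-0.5]]';python3 plan.py .4416 .3567 .0515 74.5
```

```text
time_s: 27.58
tool_pos: [0.443, 0.3534, 0.0603]
tool_rot: [1.436, 1.57, 2.731]
ft_force: [0.4, -0.3, -0.8]
finger_gap: 0.0493
t 27.58 pos [0.443  0.3534 0.0603] jaw 74.2 gap 0.0493 F [ 0.4 -0.3 -0.8] q [ 0.56  0.32 -0.36  0.89  0.    0.83]
delta mm [-1.4  3.3 -8.8] | shift now-axes u: [0.35 0.09 0.11] | after-turn axes: [0.35 0.09 0.11] | turn u: [-0.08  0.00 -0.01]
```

```bash
python3 -m creep '[[0.1,0.1,0.15,-0.1,0,0,-0.5],[0.15,0,0,0,0,0,-0.5],[0,0,0,0,0,0,-0.5],[0,0,0,0,0,0,-0.5]]';python3 plan.py .4416 .3567 .0515 74.4
```

```text
time_s: 27.92
tool_pos: [0.4422, 0.3584, 0.0543]
tool_rot: [-0.447, 1.569, 0.855]
ft_force: [-0.0, 0.6, -1.8]
finger_gap: 0.0497
t 27.92 pos [0.4422 0.3584 0.0543] jaw 74.62 gap 0.0497 F [-0.   0.6 -1.8] q [ 0.57  0.33 -0.36  0.88  0.    0.84]
delta mm [-0.6 -1.7 -2.8] | shift now-axes u: [ 0.11  0.01 -0.07] | after-turn axes: [ 0.11  0.01 -0.07] | turn u: [0.05 0.02 0.01]
```

```bash
python3 -m creep '[[0.06,0.01,-0.09,0.05,0.02,0.01,-0.5],[0.05,0,0,0,0,0,-0.5],[0,0,0,0,0,0,-0.5],[0,0,0,0,0,0,-0.5]]';python3 plan.py .4416 .3567 .0515 74.4
```

```text
time_s: 28.25
tool_pos: [0.4414, 0.3564, 0.0517]
tool_rot: [-0.84, 1.57, 0.459]
ft_force: [-0.4, 0.1, -1.9]
finger_gap: 0.0499
t 28.25 pos [0.4414 0.3564 0.0517] jaw 74.43 gap 0.0499 F [-0.4  0.1 -1.9] q [ 0.57  0.33 -0.37  0.87 -0.    0.84]
delta mm [ 0.2  0.3 -0.2] | shift now-axes u: [ 0.01 -0.00  0.01] | after-turn axes: [ 0.01 -0.00  0.01] | turn u: [0.01 0.01 0.01]
```

```bash
python3 -m creep '[[0.04,0,0,0,0,0,-0.5],[0,0,0,0,0,0,0.5],[0,0,0,0,0,0,0.5],[0,0,0,0,0,0,0.5],[0,0,0,0,0,0,0.5],[-0.5,0,0,0,0,0,0.5],[-1,0,0,0,0,0,0.5],[-1,0,0,0,0,0,0.7],[-0.5,0,0,0,0,0,0.8],[0,0,0,0,0,0,0.8]]';python3 plan.py .4262 -.1892 .12 99.4
```

```text
time_s: 29.08
tool_pos: [0.4412, 0.3561, 0.1284]
tool_rot: [2.548, 1.57, -2.436]
ft_force: [0.9, 0.5, 0.6]
finger_gap: 0.0768
t 29.08 pos [0.4412 0.3561 0.1284] jaw 74.41 gap 0.0768 F [0.9 0.5 0.6] q [ 0.57  0.25 -0.29  1.03 -0.    0.84]
delta mm [ -15.  -545.3   -8.4] | shift now-axes u: [  0.34  -5.28 -21.17] | after-turn axes: [  0.34   4.15 -21.42] | turn u: [-6.25 -0.01 -0.01]
```

```bash
python3 -m creep '[[0,-0.24,-0.97,0,0,0,0.8],[0,-0.24,-0.97,0,0,0,0.8],[0,-0.24,-0.97,0,0,0,0.8],[0,-0.24,-0.97,0,0,0,0.8],[0,-0.24,-0.97,0,0,0,0.8],[0,-0.24,-0.97,0,0,0,0.8],[0,-0.24,-0.97,0,0,0,0.8],[0,-0.24,-0.97,0,0,0,0.8],[0,-0.24,-0.97,0,0,0,0.8],[0,0,0,0,0,0,0.8]]';python3 plan.py .4262 -.1892 .12 99.4
python3 - <<'E'
from fit import *
from workcell import robot
import pickle
s,c=[robot.camera(n) for n in('scene','top')]
pickle.dump((c,s),open('c3.pkl','wb'))
for cc in([c],[s],[c,s]): fit('red',cc,(.441,.358,np.radians(74.5)),z=.048)
cv2.imwrite('pics/r2.png',crop(s['image'][:,:,::-1],250,230,370,340,5));cv2.imwrite('pics/r2t.png',crop(c['image'][:,:,::-1],160,200,260,290,5))
E
```

```text
time_s: 29.92
tool_pos: [0.4344, 0.1249, 0.1236]
tool_rot: [-0.486, 1.568, 0.819]
ft_force: [0.4, 1.0, -0.2]
finger_gap: 0.0766
t 29.92 pos [0.4344 0.1249 0.1236] jaw 74.75 gap 0.0766 F [ 0.4  1.  -0.2] q [ 0.14  0.06 -0.53  0.98  0.    0.4 ]
delta mm [  -8.2 -314.1   -3.6] | shift now-axes u: [  0.12  -2.99 -12.21] | after-turn axes: [  0.14   2.38 -12.34] | turn u: [-6.16  0.03  0.03]
red [0.4405 0.3588] 72.12 res 25.0 area [404]
red [0.4426 0.3574] 72.19 res 16.8 area [509]
red [0.4414 0.3582] 71.9 res 47.9 area [404, 509]
```

View pics/r2.png

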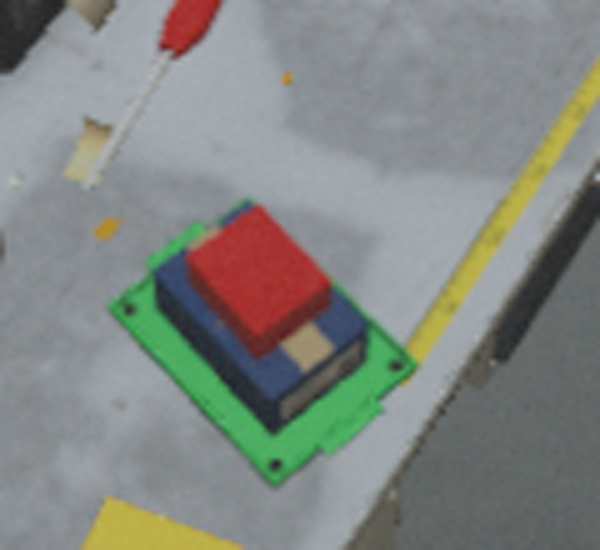

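View pics/r2t.png

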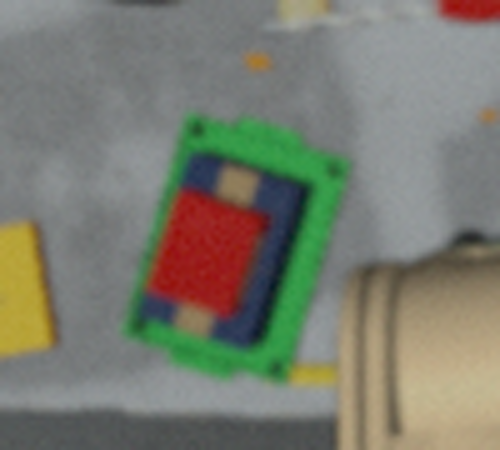

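Green kit: red (.4414,.3582) sits on blue (.4408,.3584), centred within 1 mm and square within about 1–2°. On to the brown carton.

```bash
python3 -m creep '[[0,-0.23,-0.95,0,0,0,0.8],[0,-0.23,-0.95,0,0,0,0.8],[0,-0.23,-0.95,0,0,0,0.8],[0,-0.23,-0.95,0,0,0,0.8],[0,-0.23,-0.95,-1,0,0,0.8],[0,-0.16,-0.97,-1,0,0,0.8],[0,-0.1,-0.97,-1,0,0,0.8],[0,-0.03,-0.97,-1,0,0,0.8],[0,0.04,-0.97,-1,0,0,0.8],[0,0.1,-0.97,-1,0,0,0.8]]';python3 -m creep '[[0,0.15,-0.98,0,0,0,0.8],[0,0.15,-0.9,0,0,0,0.8],[0,0,0,0,0,0,0.8],[0,0,0,0,0,0,0.8]]';python3 plan.py .4258 -.1892 .12 99.4
```

```text
time_s: 30.85
tool_pos: [0.436, -0.1132, 0.1198]
tool_rot: [-0.724, 1.558, 1.044]
ft_force: [0.9, -0.5, -0.5]
finger_gap: 0.0769
time_s: 31.18
tool_pos: [0.4417, -0.1642, 0.1186]
tool_rot: [-0.939, 1.556, 0.832]
ft_force: [-0.3, 0.0, -0.1]
finger_gap: 0.077
t 31.18 pos [ 0.4417 -0.1642  0.1186] jaw 101.48 gap 0.077 F [-0.3  0.  -0.1] q [-0.5   0.09 -0.5   0.97  0.01 -0.7 ]
delta mm [-15.9 -25.    1.4] | shift now-axes u: [-0.07  0.82 -0.85] | after-turn axes: [-0.06  0.79 -0.88] | turn u: [0.52 0.12 0.16]
```

```bash
python3 -m creep '[[0,0.85,-0.85,0.52,0.12,0.16,0.8],[0.6,0,0,0,0,0,0.8],[0.6,0,0,0,0,0,0.8],[0.6,0,0,0,0,0,0.8],[0,0,0,0,0,0,0.8],[0,0,0,0,0,0,0.8]]';python3 plan.py .4232 -.1892 .013 99.4
```

```text
time_s: 31.68
tool_pos: [0.4287, -0.184, 0.0719]
tool_rot: [-1.256, 1.567, 0.486]
ft_force: [0.8, 0.5, 0.6]
finger_gap: 0.077
t 31.68 pos [ 0.4287 -0.184   0.0719] jaw 99.82 gap 0.077 F [0.8 0.5 0.6] q [-0.55  0.14 -0.56  0.86  0.   -0.72]
delta mm [ -5.5  -5.2 -58.9] | shift now-axes u: [ 2.36  0.26 -0.17] | after-turn axes: [ 2.36  0.25 -0.17] | turn u: [0.11 0.01 0.05]
```

```bash
python3 -m creep '[[0,0.27,-0.18,0.12,0.01,0.05,0.8],[0,0,0,0,0,0,0.8],[0.6,0,0,0,0,0,0.8],[0.6,0,0,0,0,0,0.8],[0,0,0,0,0,0,0.8],[0,0,0,0,0,0,0.8]]';python3 plan.py .4232 -.1892 .013 99.4
```

```text
time_s: 32.18
tool_pos: [0.4262, -0.1896, 0.046]
tool_rot: [-2.253, 1.564, -0.516]
ft_force: [-0.2, 0.2, 0.6]
finger_gap: 0.0769
t 32.18 pos [ 0.4262 -0.1896  0.046 ] jaw 99.53 gap 0.0769 F [-0.2  0.2  0.6] q [-0.56  0.18 -0.59  0.8   0.   -0.72]
delta mm [ -3.    0.4 -33. ] | shift now-axes u: [1.32 0.12 0.04] | after-turn axes: [1.32 0.12 0.04] | turn u: [ 0.03 -0.06  0.08]
```

```bash
python3 -m creep '[[0.5,0.12,0.04,0.03,-0.06,0.08,0.8],[0.5,0,0,0,0,0,0.8],[0.35,0,0,0,0,0,0.8],[0,0,0,0,0,0,0.8],[0,0,0,0,0,0,0.8]]';python3 plan.py .4232 -.1892 .013 99.4
```

```text
time_s: 32.6
tool_pos: [0.4255, -0.1909, 0.0132]
tool_rot: [-2.361, 1.565, -0.626]
ft_force: [0.8, -1.0, -0.1]
finger_gap: 0.0771
t 32.6 pos [ 0.4255 -0.1909  0.0132] jaw 99.38 gap 0.0771 F [ 0.8 -1.  -0.1] q [-0.56  0.23 -0.62  0.72 -0.   -0.72]
delta mm [-2.3  1.7 -0.2] | shift now-axes u: [0.01 0.08 0.08] | after-turn axes: [0.01 0.08 0.08] | turn u: [-0.00 -0.06  0.05]
```

```bash
python3 -m creep '[[0,0,0,0,0,0,-0.2],[0,0,0,0,0,0,-0.2],[0,0,0,0,0,0,-0.2],[0,0,0,0,0,0,-0.2],[0,0,0,0,0,0,-0.2]]' 50;python3 plan.py .4293 -.1903 .0165 99.4;  python3 -m creep '[[-0.2,0,0,0,0,0.05,-0.2],[0,0,0,0,0,0,-0.2],[0,0,0,0,0,0,-0.2]]';python3 plan.py .4293 -.1903 .0135 99.4
```

```text
time_s: 33.02
tool_pos: [0.4259, -0.1911, 0.0143]
tool_rot: [-2.305, 1.565, -0.57]
ft_force: [0.2, -1.2, -1.1]
finger_gap: 0.0641
t 33.02 pos [ 0.4259 -0.1911  0.0143] jaw 99.38 gap 0.0641 F [ 0.2 -1.2 -1.1] q [-0.56  0.23 -0.62  0.72 -0.   -0.72]
delta mm [3.4 0.8 2.2] | shift now-axes u: [-0.09 -0.14  0.01] | after-turn axes: [-0.09 -0.14  0.01] | turn u: [-0.01 -0.06  0.07]
time_s: 33.27
tool_pos: [0.4256, -0.1909, 0.0197]
tool_rot: [-3.034, 1.567, -1.299]
ft_force: [-0.1, 0.2, -1.4]
finger_gap: 0.0642
t 33.27 pos [ 0.4256 -0.1909  0.0197] jaw 99.38 gap 0.0642 F [-0.1  0.2 -1.4] q [-0.56  0.22 -0.61  0.74 -0.   -0.72]
delta mm [ 3.7  0.6 -6.2] | shift now-axes u: [ 0.25 -0.15 -0.00] | after-turn axes: [ 0.25 -0.15 -0.00] | turn u: [-0.00 -0.06  0.01]
```

```bash
python3 -m creep '[[0.05,-0.18,0.02,0,-0.06,0,-0.2],[0,0,0,0,0,0,-0.2],[0,0,0,0,0,0,-0.2]]';python3 plan.py .4296 -.190 .0135 99.4
```

```text
time_s: 33.52
tool_pos: [0.4306, -0.1896, 0.0187]
tool_rot: [-1.34, 1.57, 0.395]
ft_force: [0.3, -0.4, -2.1]
finger_gap: 0.0638
t 33.52 pos [ 0.4306 -0.1896  0.0187] jaw 99.38 gap 0.0638 F [ 0.3 -0.4 -2.1] q [-0.55  0.23 -0.6   0.74  0.   -0.72]
delta mm [-1.  -0.4 -5.2] | shift now-axes u: [ 0.21  0.04 -0.01] | after-turn axes: [ 0.21  0.04 -0.01] | turn u: [-0.00  0.00  0.01]
```

```bash
python3 -m creep '[[0.15,0.03,-0.01,0,0,0,-0.2],[0.1,0,0,0,0,0,-0.2],[0,0,0,0,0,0,-0.2],[0,0,0,0,0,0,-0.2]]';python3 plan.py .4296 -.190 .0135 99.4
```

```text
time_s: 33.85
tool_pos: [0.4305, -0.1904, 0.0137]
tool_rot: [-2.089, 1.57, -0.355]
ft_force: [0.0, 0.1, -0.9]
finger_gap: 0.0643
t 33.85 pos [ 0.4305 -0.1904  0.0137] jaw 99.4 gap 0.0643 F [ 0.   0.1 -0.9] q [-0.55  0.24 -0.6   0.73  0.   -0.72]
delta mm [-0.9  0.4 -0.2] | shift now-axes u: [0.01 0.03 0.02] | after-turn axes: [0.01 0.03 0.02] | turn u: [-0.00 -0.01  0.01]
```

```bash
python3 -m creep '[[0.05,0,0,0,0,0,-0.2],[0,0,0,0,0,0,0.7],[0,0,0,0,0,0,0.7],[0,0,0,0,0,0,0.7],[0,0,0,0,0,0,0.7],[-0.5,0,0,0,0,0,0.7],[-1,0,0,0,0,0,0.7],[-1,0,0,0,0,0,0.7],[-1,0,0,0,0,0,0.7],[-0.6,0,0,0,0,0,0.7]]';python3 plan.py .4548 -.0115 .12 -17.3
```

```text
time_s: 34.68
tool_pos: [0.4258, -0.1879, 0.1136]
tool_rot: [0.852, 1.558, 2.586]
ft_force: [0.3, -0.1, -0.2]
finger_gap: 0.0726
t 34.68 pos [ 0.4258 -0.1879  0.1136] jaw 99.37 gap 0.0726 F [ 0.3 -0.1 -0.2] q [-0.55  0.1  -0.51  0.98  0.   -0.72]
delta mm [ 29.  176.4   6.4] | shift now-axes u: [-0.22 -2.29  6.77] | after-turn axes: [-0.26 -7.08  0.99] | turn u: [-15.83   0.18  -0.06]
```

```bash
python3 -m creep '[[0,-0.15,0.43,-1,0.18,0,0.7],[0,-0.18,0.42,-1,0,0,0.7],[0,-0.21,0.4,-1,0,0,0.7],[0,-0.24,0.39,-1,0,0,0.7],[0,-0.26,0.37,-1,0,0,0.7],[0,-0.29,0.35,-1,0,0,0.7],[0,-0.31,0.33,-1,0,0,0.7],[0,-0.33,0.31,-1,0,0,0.7],[0,-0.35,0.28,-1,0,0,0.7],[0,-0.37,0.26,-1,0,0,0.7]]';python3 -m creep '[[0,-0.39,0.24,-1,0,0,0.7],[0,-0.4,0.21,-1,0,0,0.7],[0,-0.42,0.18,-1,0,0,0.7],[0,-0.43,0.15,-1,0,0,0.7],[0,-0.44,0.12,-0.8,0,0,0.7],[0,0,0,0,0,0,0.7],[0,0,0,0,0,0,0.7]]';python3 plan.py .4548 -.0115 .06 -17.3
python3 - <<'E'
from fit import *
import fit as F
from workcell import robot
s,c=[robot.camera(n) for n in('scene','top')]
def r(n,c):
    h=hsv(c);return (h[...,0]<24)&(h[...,1]>40)&(h[...,1]<150)
F.rule=r
for cc in([c],[s]): fit('brown',cc,(.426,-.1885,np.radians(99.4)),z=.003)
cv2.imwrite('pics/y2.png',crop(s['image'][:,:,::-1],330,140,450,230,5));cv2.imwrite('pics/y2t.png',crop(c['image'][:,:,::-1],310,210,430,290,5))
E
```

```text
time_s: 35.52
tool_pos: [0.4482, -0.0757, 0.1164]
tool_rot: [2.362, 1.558, -1.46]
ft_force: [0.3, -0.1, 0.2]
finger_gap: 0.0724
time_s: 36.1
tool_pos: [0.4542, -0.0147, 0.1134]
tool_rot: [1.757, 1.559, -1.71]
ft_force: [0.6, 0.0, -0.1]
finger_gap: 0.0728
t 36.1 pos [ 0.4542 -0.0147  0.1134] jaw 161.36 gap 0.0728 F [ 0.6  0.  -0.1] q [-0.17  0.07 -0.54  0.96 -0.01 -1.41]
delta mm [  0.6   3.2 -53.4] | shift now-axes u: [ 2.13 -0.15  0.02] | after-turn axes: [ 2.14 -0.13  0.01] | turn u: [-0.34 -0.03 -0.17]
brown [ 0.427  -0.1889] 99.49 res 95.3 area [820]
brown [ 0.4271 -0.1899] 102.07 res 171.0 area [533]
```

View pics/y2.png

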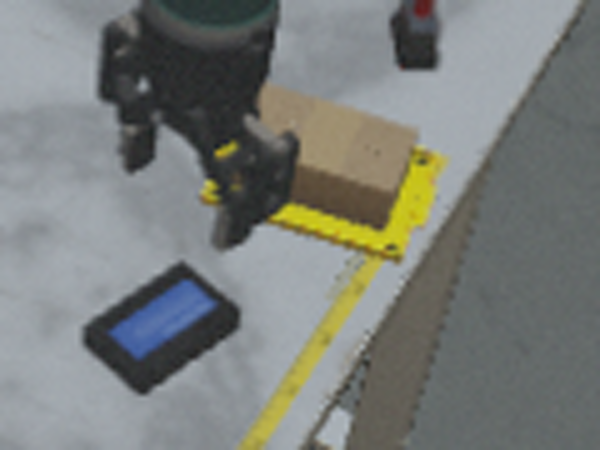

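View pics/y2t.png

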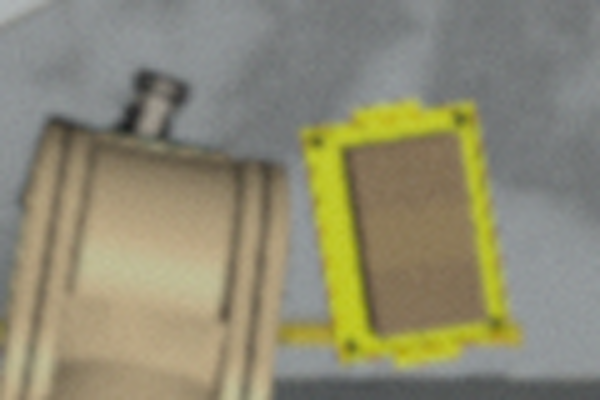

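```bash
python3 -m creep '[[0.4,-0.14,0.02,-0.36,-0.03,-0.17,0.7],[0.7,0,0,0,0,0,0.7],[0.7,0,0,0,0,0,0.7],[0.4,0,0,0,0,0,0.7],[0,0,0,0,0,0,0.7],[0,0,0,0,0,0,0.7]]';python3 plan.py .4548 -.0115 .015 -17.3
```

```text
time_s: 36.7
tool_pos: [0.4558, -0.0143, 0.0547]
tool_rot: [-2.164, 1.567, 0.674]
ft_force: [0.8, 0.1, 0.3]
finger_gap: 0.0728
t 36.7 pos [ 0.4558 -0.0143  0.0547] jaw 162.62 gap 0.0728 F [0.8 0.1 0.3] q [-0.18  0.15 -0.6   0.82  0.   -1.44]
delta mm [ -1.    2.8 -39.7] | shift now-axes u: [ 1.59 -0.09  0.07] | after-turn axes: [ 1.59 -0.10  0.07] | turn u: [-0.02 -0.03  0.04]
```

```bash
python3 -m creep '[[0.3,-0.12,0.08,-0.02,-0.03,0.04,0.6],[0.5,0,0,0,0,0,0.6],[0.5,0,0,0,0,0,0.6],[0,0,0,0,0,0,0.6],[0,0,0,0,0,0,0.6]]';python3 plan.py .4548 -.0115 .001 -17.3
```

```text
time_s: 37.12
tool_pos: [0.4568, -0.0113, 0.0221]
tool_rot: [-2.788, 1.567, 0.051]
ft_force: [0.1, -0.6, -0.1]
finger_gap: 0.0682
t 37.12 pos [ 0.4568 -0.0113  0.0221] jaw 162.64 gap 0.0682 F [ 0.1 -0.6 -0.1] q [-0.17  0.2  -0.63  0.74  0.   -1.43]
delta mm [ -2.   -0.2 -21.1] | shift now-axes u: [0.84 0.03 0.08] | after-turn axes: [0.84 0.03 0.07] | turn u: [-0.02 -0.06  0.02]
```

```bash
python3 -m creep '[[0.4,0.03,0.09,0,-0.06,0.02,0.6],[0.3,0,0,0,0,0,0.6],[0,0,0,0,0,0,0.6],[0,0,0,0,0,0,0.6]]';python3 plan.py .4548 -.0115 .001 -17.3
```

```text
time_s: 37.45
tool_pos: [0.456, -0.0114, 0.0047]
tool_rot: [-2.971, 1.568, -0.132]
ft_force: [-0.5, 0.7, 0.3]
finger_gap: 0.0683
t 37.45 pos [ 0.456  -0.0114  0.0047] jaw 162.65 gap 0.0683 F [-0.5  0.7  0.3] q [-0.17  0.23 -0.64  0.7   0.   -1.43]
delta mm [-1.2 -0.1 -3.7] | shift now-axes u: [0.15 0.02 0.05] | after-turn axes: [0.15 0.02 0.05] | turn u: [-0.01 -0.04  0.01]
```

```bash
python3 -m creep '[[0.12,0.02,0.05,0,-0.04,0,0.6],[0,0,0,0,0,0,0.6],[0,0,0,0,0,0,-0.3],[0,0,0,0,0,0,-0.3],[0,0,0,0,0,0,-0.3],[0,0,0,0,0,0,-0.3],[0,0,0,0,0,0,-0.3]]' 45;python3 plan.py .4548 -.0115 .08 -17.3
```

```text
time_s: 38.03
tool_pos: [0.4558, -0.0117, 0.0026]
tool_rot: [-2.764, 1.568, 0.075]
ft_force: [0.4, 0.2, -0.9]
finger_gap: 0.0569
t 38.03 pos [ 0.4558 -0.0117  0.0026] jaw 162.65 gap 0.0569 F [ 0.4  0.2 -0.9] q [-0.17  0.23 -0.65  0.69  0.   -1.44]
delta mm [-1.   0.2 77.4] | shift now-axes u: [-3.10  0.00  0.04] | after-turn axes: [-3.10  0.00  0.04] | turn u: [-0.01 -0.03  0.01]
```

```bash
python3 -m creep '[[-0.6,0,0,0,0,0,-0.3],[-1,0,0,0,0,0,-0.3],[-1,0,0,0,0,0,-0.3],[-1,0,0,0,0,0,-0.3],[-0.8,0,0,0,0,0,-0.3],[0,0,0,0,0,0,-0.3]]';python3 plan.py .4283 -.1908 .10 99.4
```

```text
time_s: 38.53
tool_pos: [0.4519, -0.0112, 0.1145]
tool_rot: [0.046, 1.564, 2.885]
ft_force: [0.8, 0.0, 0.1]
finger_gap: 0.0563
t 38.53 pos [ 0.4519 -0.0112  0.1145] jaw 162.65 gap 0.0563 F [0.8 0.  0.1] q [-0.17  0.07 -0.54  0.97  0.   -1.44]
delta mm [ -23.6 -179.6  -14.5] | shift now-axes u: [ 0.57  7.14 -1.25] | after-turn axes: [ 0.58  2.10 -6.93] | turn u: [15.81  0.08 -0.05]
```

```bash
python3 -m creep '[[0,0.44,-0.08,1,0.08,-0.05,-0.3],[0,0.44,-0.11,1,0,0,-0.3],[0,0.43,-0.14,1,0,0,-0.3],[0,0.42,-0.17,1,0,0,-0.3],[0,0.4,-0.2,1,0,0,-0.3],[0,0.39,-0.23,1,0,0,-0.3],[0,0.37,-0.25,1,0,0,-0.3],[0,0.35,-0.28,1,0,0,-0.3],[0,0.33,-0.3,1,0,0,-0.3],[0,0.31,-0.32,1,0,0,-0.3]]';python3 -m creep '[[0,0.29,-0.34,1,0,0,-0.3],[0,0.27,-0.36,1,0,0,-0.3],[0,0.24,-0.38,1,0,0,-0.3],[0,0.22,-0.39,1,0,0,-0.3],[0,0.19,-0.41,0.9,0,0,-0.3],[0,0,0,0,0,0,-0.3],[0,0,0,0,0,0,-0.3]]';python3 plan.py .4283 -.1908 .08 99.4
```

```text
time_s: 39.37
tool_pos: [0.4325, -0.1237, 0.1081]
tool_rot: [0.004, 1.563, 2.116]
ft_force: [-0.5, 0.4, -0.5]
finger_gap: 0.0566
time_s: 39.95
tool_pos: [0.4171, -0.1809, 0.1004]
tool_rot: [0.676, 1.554, 2.425]
ft_force: [0.1, 1.4, -0.6]
finger_gap: 0.0567
t 39.95 pos [ 0.4171 -0.1809  0.1004] jaw 100.21 gap 0.0567 F [ 0.1  1.4 -0.6] q [-0.55  0.1  -0.54  0.95  0.   -0.73]
delta mm [ 11.2  -9.9 -20.4] | shift now-axes u: [ 0.81 -0.38 -0.48] | after-turn axes: [ 0.82 -0.38 -0.46] | turn u: [ 0.20  0.19 -0.15]
```

```bash
python3 -m creep '[[0.1,-0.38,-0.46,0.2,0.19,-0.15,-0.3],[0.3,0,0,0,0,0,-0.3],[0.3,0,0,0,0,0,-0.3],[0,0,0,0,0,0,-0.3],[0,0,0,0,0,0,-0.3]]';python3 plan.py .4283 -.1908 .055 99.4
```

```text
time_s: 40.37
tool_pos: [0.4292, -0.1889, 0.0791]
tool_rot: [0.441, 1.57, 2.181]
ft_force: [-0.2, -0.2, -0.1]
finger_gap: 0.0566
t 40.37 pos [ 0.4292 -0.1889  0.0791] jaw 99.68 gap 0.0566 F [-0.2 -0.2 -0.1] q [-0.55  0.14 -0.55  0.88  0.   -0.72]
delta mm [ -0.9  -1.9 -24.1] | shift now-axes u: [ 0.96  0.05 -0.07] | after-turn axes: [ 0.96  0.05 -0.07] | turn u: [ 0.07  0.02 -0.01]
```

```bash
python3 -m creep '[[0.3,0.05,-0.09,0.08,0.02,0,-0.3],[0.3,0,0,0,0,0,-0.3],[0.2,0,0,0,0,0,-0.3],[0,0,0,0,0,0,-0.3],[0,0,0,0,0,0,-0.3]]';python3 plan.py .4283 -.1908 .0458 99.4
```

```text
time_s: 40.78
tool_pos: [0.4275, -0.1903, 0.0563]
tool_rot: [1.135, 1.569, 2.871]
ft_force: [0.5, -0.0, -0.3]
finger_gap: 0.0561
t 40.78 pos [ 0.4275 -0.1903  0.0563] jaw 99.43 gap 0.0561 F [ 0.5 -0.  -0.3] q [-0.56  0.17 -0.57  0.83 -0.   -0.72]
delta mm [  0.8  -0.5 -10.5] | shift now-axes u: [ 0.42 -0.03 -0.02] | after-turn axes: [ 0.42 -0.03 -0.02] | turn u: [ 0.01  0.01 -0.03]
```

```bash
python3 -m creep '[[0.2,-0.03,-0.02,0,0,-0.03,-0.3],[0.15,0,0,0,0,0,-0.3],[0,0,0,0,0,0,-0.3],[0,0,0,0,0,0,-0.3]]';python3 plan.py .4283 -.1908 .0458 99.4
```

```text
time_s: 41.12
tool_pos: [0.4286, -0.1909, 0.0469]
tool_rot: [-1.084, 1.57, 0.651]
ft_force: [0.3, 0.0, -0.9]
finger_gap: 0.0567
t 41.12 pos [ 0.4286 -0.1909  0.0469] jaw 99.43 gap 0.0567 F [ 0.3  0.  -0.9] q [-0.56  0.18 -0.58  0.81  0.   -0.72]
delta mm [-0.3  0.1 -1.1] | shift now-axes u: [0.04 0.01 0.01] | after-turn axes: [0.04 0.01 0.01] | turn u: [0.01 0.01 0.01]
```

```bash
python3 -m creep '[[0.05,0,0,0,0,0,-0.3],[0,0,0,0,0,0,-0.3],[0,0,0,0,0,0,0.6],[0,0,0,0,0,0,0.6],[0,0,0,0,0,0,0.6],[0,0,0,0,0,0,0.6],[-0.5,0,0,0,0,0,0.6],[-1,0,0,0,0,0,0.6],[-1,0,0,0,0,0,0.6],[-1,0,0,0,0,0,0.6]]';python3 -m creep '[[0,0,-1,0,0,0,0.2],[0,0,-1,0,0,0,0.2],[0,0,-1,0,0,0,0.2],[0,0,0,0,0,0,0.2]]'
python3 - <<'E'
from fit import *
import fit as F, pickle
from scipy.optimize import minimize
d=pickle.load(open('c0.pkl','rb'))
# knob + base fit
def rmask(c,roi):
    h=hsv(c);x0,y0,x1,y1=roi
    return (((h[...,0]<10)|(h[...,0]>170))&(h[...,1]>90))[y0:y1,x0:x1]
def circ(x,y,r,z):
    t=np.linspace(0,2*np.pi,24,endpoint=False);return np.c_[x+r*np.cos(t),y+r*np.sin(t),np.full(24,z)]
prof=[(.034,.007),(.045,.0085),(.055,.011),(.062,.0125),(.068,.013),(.074,.0115),(.078,.008),(.080,.003)]
rois={'top':(435,245,465,272),'scene':(400,125,428,158)}
def f(p,cams,bz):
    e=0
    for n in cams:
        c=d[n];roi=rois[n];x0,y0,x1,y1=roi
        h=hsv(c)[y0:y1,x0:x1]
        R_=rmask(c,roi).astype(float)
        D=((h[...,2]<(95 if n=='top' else 105))&(h[...,1]<90)).astype(float)
        U=np.maximum(R_,D)
        H=[np.vstack([circ(p[0],p[1],r1,z1),circ(p[0],p[1],r2,z2)]) for (z1,r1),(z2,r2) in zip(prof[:-1],prof[1:])]
        Rr=render(c,H,roi)
        B=render(c,[box(p[0],p[1],p[2],.030,.052,0,bz)]+H+[np.vstack([circ(p[0],p[1],.007,bz),circ(p[0],p[1],.007,.036)])],roi)
        e+=((U-B)**2).sum()+((R_-Rr)**2).sum()
    return e
for cams in(('top',),('scene',),('top','scene')):
  for bz in(.018,.024,.030):
    b=None
    for a in(20,32,45):
        s=minimize(f,[.43,-.348,np.radians(a)],args=(cams,bz),method='Nelder-Mead',options=dict(initial_simplex=np.array([.43,-.348,np.radians(a)])+np.array([[0,0,0],[.008,0,0],[0,.008,0],[0,0,.15]]),xatol=1e-5,fatol=1e-3))
        if b is None or s.fun<b.fun:b=s
    print(cams,bz,b.x[:2].round(4),np.degrees(b.x[2]).round(1),round(b.fun,1))
E
python3 plan.py .43 -.345 .15 99
```

```text
time_s: 41.95
tool_pos: [0.4241, -0.1883, 0.1308]
tool_rot: [0.767, 1.559, 2.503]
ft_force: [0.7, -0.2, -0.7]
finger_gap: 0.0683
time_s: 42.28
tool_pos: [0.4416, -0.2668, 0.1389]
tool_rot: [-2.271, 1.567, -0.532]
ft_force: [0.4, -0.0, 0.2]
finger_gap: 0.0517
('top',) 0.018 [ 0.4261 -0.3473] 25.8 27.1
('top',) 0.024 [ 0.4268 -0.3473] 23.0 34.5
('top',) 0.03 [ 0.4268 -0.3473] 20.7 43.8
('scene',) 0.018 [ 0.4276 -0.348 ] 27.8 89.6
('scene',) 0.024 [ 0.4274 -0.3475] 26.7 92.3
('scene',) 0.03 [ 0.4274 -0.3478] 23.4 97.1
('top', 'scene') 0.018 [ 0.4268 -0.3476] 25.7 120.3
('top', 'scene') 0.024 [ 0.4267 -0.3473] 23.5 129.7
('top', 'scene') 0.03 [ 0.4271 -0.347 ] 22.8 143.3
t 42.28 pos [ 0.4416 -0.2668  0.1389] jaw 99.66 gap 0.0517 F [ 0.4 -0.   0.2] q [-0.67  0.15 -0.39  1.03  0.   -0.84]
delta mm [-11.6 -78.2  11.1] | shift now-axes u: [-0.44  0.98 -3.01] | after-turn axes: [-0.44  0.95 -3.02] | turn u: [ 0.16 -0.03  0.04]
```

```bash
python3 - <<'E'
from fit import *
import pickle
from workcell import robot
d={n:robot.camera(n) for n in('scene','top')}
pickle.dump(d,open('c4.pkl','wb'))
o=[]
for a in(26,32):
  for n,b in(('top',(430,240,465,275)),('scene',(398,124,433,159))):
    im=crop(d[n]['image'][:,:,::-1],*b,11)
    for z,col in((0,(255,0,255)),(.016,(0,255,255))):
        q=(proj(d[n],box(.4262 if n=='top' else .4276,-.3476,np.radians(a),.030,.052,0,z))[4:]-b[:2]+.5)*11
        cv2.polylines(im,[q.astype(np.int32)],True,col,1)
    o.append(im)
cv2.imwrite('pics/st2.png',np.vstack([np.hstack(o[:2]),np.hstack(o[2:])])[:600] if 0 else cv2.resize(np.vstack([np.hstack(o[:2]),np.hstack(o[2:])]),(600,600)))
cv2.imwrite('pics/y3.png',crop(d['scene']['image'][:,:,::-1],330,130,450,220,5));cv2.imwrite('pics/y3t.png',crop(d['top']['image'][:,:,::-1],340,210,460,290,5))
E
```

```text
(no output)
```

View pics/st2.png

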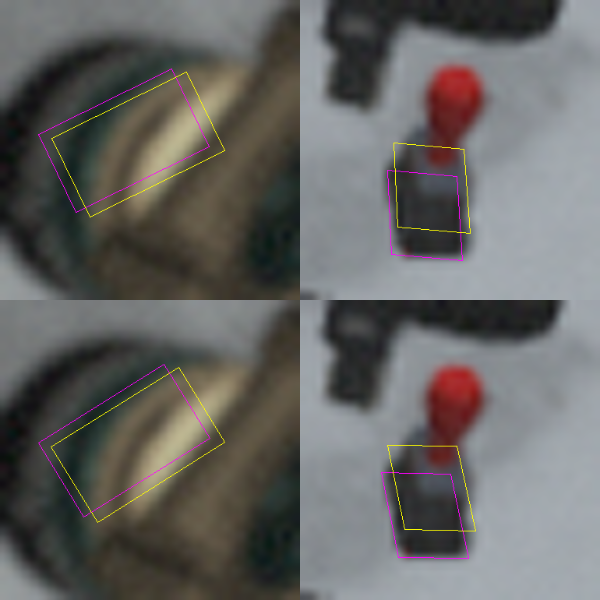

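View pics/y3.png

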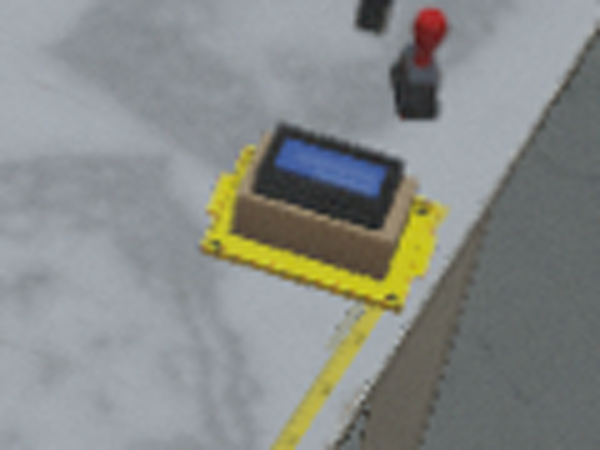

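View pics/y3t.png

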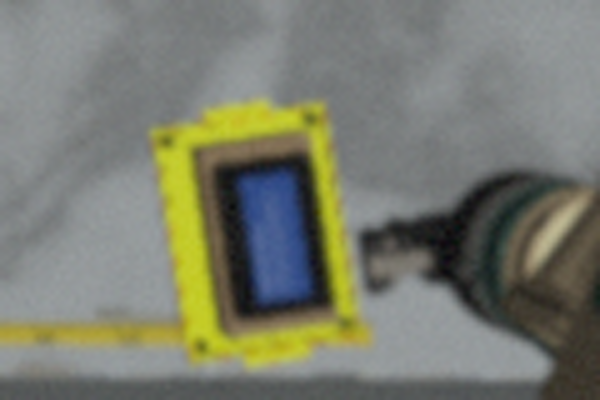

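```bash
python3 - <<'E'
from fit import *
import fit as F, pickle
d=pickle.load(open('c4.pkl','rb'))
for cc in([d['top']],[d['scene']]): fit('pad',cc,(.427,-.189,np.radians(99.4)),z=.043,pad=8)
def r(n,c):
    h=hsv(c);y=(h[...,0]>=25)&(h[...,0]<36)&(h[...,1]>110)
    g=(h[...,1]<40)&(h[...,2]>95)
    return ~(y|g)
F.rule=r
for cc in([d['top']],[d['scene']]): fit('brown',cc,(.427,-.189,np.radians(99.4)),z=.003,pad=4)
d=pickle.load(open('c0.pkl','rb'))
o=[]
for a in(28,31,34):
  for n,b in(('top',(430,240,465,275)),):
    im=crop(d[n]['image'][:,:,::-1],*b,7)
    for z,col in((0,(255,0,255)),(.018,(0,255,255))):
        q=(proj(d[n],box(.4262,-.3476,np.radians(a),.030,.052,0,z))[4:]-b[:2]+.5)*7
        cv2.polylines(im,[q.astype(np.int32)],True,col,1)
    o.append(im)
cv2.imwrite('pics/st3.png',np.hstack(o))
E
```

```text
pad [ 0.4276 -0.1879] 99.25 res 23.5 area [647]
pad [ 0.4286 -0.1882] 99.74 res 20.0 area [397]
brown [ 0.4268 -0.1883] 98.06 res 100.7 area [815]
brown [ 0.4296 -0.1929] 100.3 res 39.8 area [766]
```

View pics/st3.png

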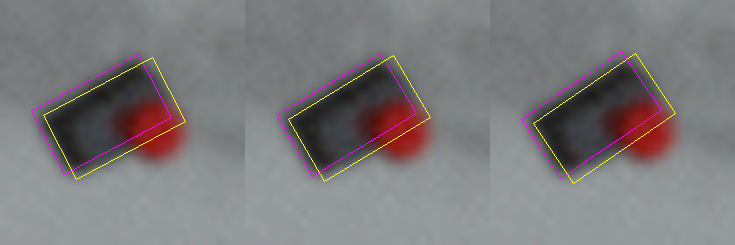

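```bash
python3 -m creep '[[0,0,0,1,0,0,0.2],[0,0,0,1,0,0,0.2],[0,0,0,1,0,0,0.2],[0,0,0,1,0,0,0.2],[0,0,0,1,0,0,0.2],[0,0,0,1,0,0,0.2],[0,0,0,1,0,0,0.2],[0,0,0,1,0,0,0.2],[0,0,0,1,0,0,0.2],[0,0,0,1,0,0,0.2]]';python3 -m creep '[[0,0,0,1,0,0,0.2],[0,0,0,1,0,0,0.2],[0,0,0,1,0,0,0.2],[0,0,0,1,0,0,0.2],[0,0,0,1,0,0,0.2],[0,0,0,1,0,0,0.2],[0,0,0,0,0,0,0.2],[0,0,0,0,0,0,0.2]]'
python3 plan.py .428 -.3493 .12 30
```

```text
time_s: 43.22
tool_pos: [0.4323, -0.2492, 0.1331]
tool_rot: [1.23, 1.55, 2.246]
ft_force: [-0.2, 0.8, 0.1]
finger_gap: 0.0513
time_s: 43.88
tool_pos: [0.4259, -0.2369, 0.1293]
tool_rot: [1.712, 1.535, 2.295]
ft_force: [-0.5, -0.5, 0.5]
finger_gap: 0.0512
t 43.88 pos [ 0.4259 -0.2369  0.1293] jaw 33.43 gap 0.0512 F [-0.5 -0.5  0.5] q [-0.64  0.14 -0.43  1.04  0.01  0.34]
delta mm [   2.1 -112.4   -9.3] | shift now-axes u: [ 0.25 -3.81 -2.41] | after-turn axes: [ 0.37 -3.94 -2.18] | turn u: [ 0.86 -0.09 -0.51]
```

```bash
python3 -m creep '[[-0.2,-0.75,-0.48,0.86,-0.09,-0.51,0.2],[0,-0.8,-0.43,0,0,0,0.2],[0,-0.8,-0.43,0,0,0,0.2],[0,-0.8,-0.43,0,0,0,0.2],[0,-0.75,-0.4,0,0,0,0.2],[0,0,0,0,0,0,0.2],[0,0,0,0,0,0,0.2]]'
python3 plan.py .428 -.3493 .09 30
```

```text
time_s: 44.47
tool_pos: [0.4273, -0.3466, 0.1317]
tool_rot: [1.672, 1.566, 2.211]
ft_force: [0.0, 0.4, 0.6]
finger_gap: 0.0508
t 44.47 pos [ 0.4273 -0.3466  0.1317] jaw 30.87 gap 0.0508 F [0.  0.4 0.6] q [-0.8   0.22 -0.32  1.04  0.    0.23]
delta mm [  0.7  -2.7 -41.7] | shift now-axes u: [ 1.67 -0.12 -0.03] | after-turn axes: [ 1.67 -0.11 -0.03] | turn u: [ 0.22 -0.01 -0.07]
```

```bash
python3 -m creep '[[0.3,-0.12,-0.03,0.22,0,-0.07,0.2],[0.6,0,0,0,0,0,0.2],[0.4,0,0,0,0,0,0.2],[0,0,0,0,0,0,0.2],[0,0,0,0,0,0,0.2]]'
python3 plan.py .428 -.3493 .045 30
python3 - <<'E'
from h import *
from workcell import robot
c=robot.camera('scene');cv2.imwrite('pics/s1.png',crop(c['image'][:,:,::-1],360,80,460,180,6))
E
```

```text
time_s: 44.88
tool_pos: [0.4275, -0.3456, 0.0962]
tool_rot: [1.784, 1.568, 2.31]
ft_force: [0.9, 0.2, 1.0]
finger_gap: 0.0509
t 44.88 pos [ 0.4275 -0.3456  0.0962] jaw 30.14 gap 0.0509 F [0.9 0.2 1. ] q [-0.8   0.25 -0.36  0.96  0.    0.25]
delta mm [  0.5  -3.7 -51.2] | shift now-axes u: [ 2.05 -0.14 -0.06] | after-turn axes: [ 2.05 -0.14 -0.06] | turn u: [ 0.03 -0.01 -0.04]
```

View pics/s1.png

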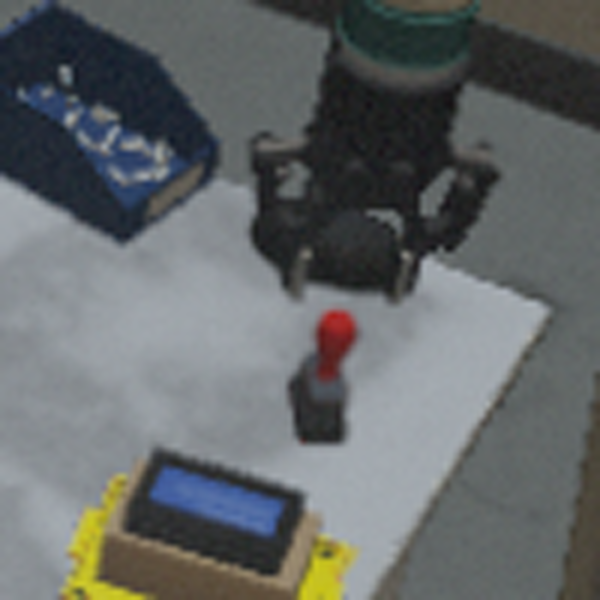

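```bash
python3 -m creep '[[0.2,-0.16,-0.07,0.03,0,-0.04,0.2],[0.4,0,0,0,0,0,0.2],[0.4,0,0,0,0,0,0.2],[0,0,0,0,0,0,0.2],[0,0,0,0,0,0,0.2]]'
python3 plan.py .428 -.3493 .045 30
```

```text
time_s: 45.35
tool_pos: [0.4288, -0.3502, 0.0699]
tool_rot: [-1.593, 1.568, -1.068]
ft_force: [-0.2, 0.5, -0.1]
finger_gap: 0.0514
t 45.35 pos [ 0.4288 -0.3502  0.0699] jaw 30.07 gap 0.0514 F [-0.2  0.5 -0.1] q [-0.8   0.29 -0.38  0.9  -0.    0.24]
delta mm [ -0.8   0.9 -24.9] | shift now-axes u: [ 1.00  0.05 -0.01] | after-turn axes: [ 1.00  0.05 -0.01] | turn u: [ 0.02 -0.00  0.03]
```

```bash
python3 -m creep '[[0.3,0.05,-0.01,0,0,0.03,0.2],[0.4,0,0,0,0,0,0.2],[0.2,0,0,0,0,0,0.2],[0,0,0,0,0,0,0.2],[0,0,0,0,0,0,0.2]]'
python3 plan.py .428 -.3493 .045 30
```

```text
time_s: 45.77
tool_pos: [0.4277, -0.3491, 0.0446]
tool_rot: [1.8, 1.57, 2.325]
ft_force: [-0.6, 0.1, -0.1]
finger_gap: 0.0511
t 45.77 pos [ 0.4277 -0.3491  0.0446] jaw 30.06 gap 0.0511 F [-0.6  0.1 -0.1] q [-0.8   0.32 -0.4   0.85  0.    0.24]
delta mm [ 0.3 -0.2  0.4] | shift now-axes u: [-0.02 -0.01  0.01] | after-turn axes: [-0.02 -0.01  0.01] | turn u: [ 0.02 -0.00 -0.01]
```

```bash
python3 - <<'E'
from h import *
from workcell import robot
c=robot.camera('scene');cv2.imwrite('pics/s2.png',crop(c['image'][:,:,::-1],380,100,450,170,8))
E
```

```text
(no output)
```

View pics/s2.png

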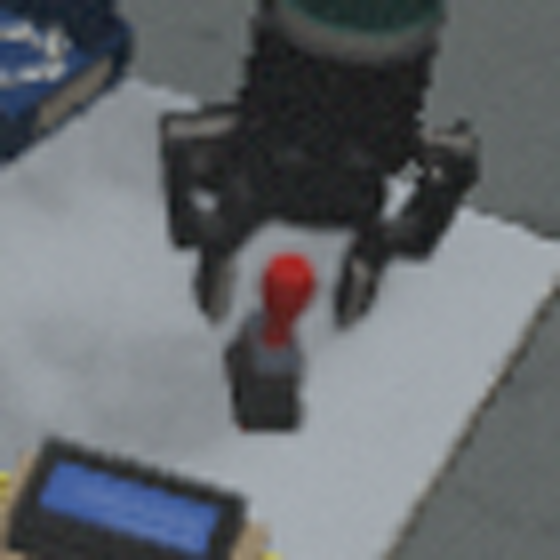

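The knob (288,280 in the crop) is centred between the fingers. Closing gently.

```bash
python3 -m creep '[[0,0,0,0,0,0,-0.2],[0,0,0,0,0,0,-0.35],[0,0,0,0,0,0,-0.6],[0,0,0,0,0,0,-0.8],[0,0,0,0,0,0,-0.8],[0,0,0,0,0,0,-0.8],[0,0,0,0,0,0,-0.8],[0,0,0,0,0,0,-0.8]]' 35
python3 plan.py .428 -.3493 .15 30
python3 - <<'E'
from h import *
from workcell import robot
c=robot.camera('scene');cv2.imwrite('pics/s3.png',crop(c['image'][:,:,::-1],380,100,450,170,8))
E
```

```text
time_s: 46.48
tool_pos: [0.428, -0.3495, 0.0456]
tool_rot: [-1.357, 1.57, -0.832]
ft_force: [-0.3, -0.3, -0.9]
finger_gap: 0.0233
t 46.48 pos [ 0.428  -0.3495  0.0456] jaw 30.06 gap 0.0233 F [-0.3 -0.3 -0.9] q [-0.8   0.32 -0.4   0.85 -0.    0.24]
delta mm [ -0.    0.2 104.4] | shift now-axes u: [-4.18  0.00  0.00] | after-turn axes: [-4.18  0.01  0.00] | turn u: [0.01 0.00 0.01]
```

View pics/s3.png

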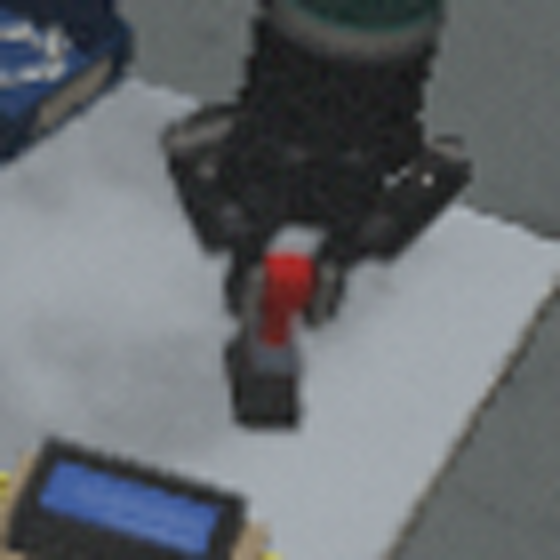

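```bash
python3 -m creep '[[-0.4,0,0,0,0,0,-0.8],[-0.8,0,0,0,0,0,-0.8],[-1,0,0,0,0,0,-0.8],[-1,0,0,0,0,0,-0.8],[-1,0,0,0,0,0,-0.8],[-0.4,0,0,0,0,0,-0.8],[0,0,0,0,0,0,-0.8],[0,0,0,0,0,0,-0.8]]'
python3 plan.py .4288 -.1906 .15 99.4
python3 - <<'E'
from h import *
from workcell import robot
c=robot.camera('scene');cv2.imwrite('pics/s4.png',crop(c['image'][:,:,::-1],370,70,450,150,7))
E
```

```text
time_s: 47.2
tool_pos: [0.4268, -0.3481, 0.1673]
tool_rot: [1.795, 1.568, 2.32]
ft_force: [0.1, -0.1, -1.2]
finger_gap: 0.0235
t 47.2 pos [ 0.4268 -0.3481  0.1673] jaw 30.06 gap 0.0235 F [ 0.1 -0.1 -1.2] q [-0.8   0.19 -0.28  1.11  0.    0.24]
delta mm [  2.  157.5 -17.3] | shift now-axes u: [0.70 5.41 3.23] | after-turn axes: [ 0.69 -1.11  6.20] | turn u: [-17.33   0.01  -0.04]
```

View pics/s4.png

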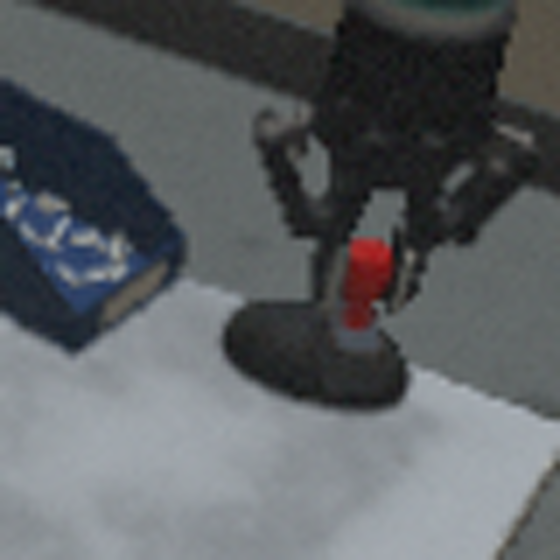

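```bash
python3 -m creep '[[0,0.31,0.18,-1,0,0,-0.8],[0,0.3,0.21,-1,0,0,-0.8],[0,0.28,0.23,-1,0,0,-0.8],[0,0.26,0.25,-1,0,0,-0.8],[0,0.25,0.26,-1,0,0,-0.8],[0,0.23,0.28,-1,0,0,-0.8],[0,0.21,0.3,-1,0,0,-0.8],[0,0.19,0.31,-1,0,0,-0.8],[0,0.16,0.32,-1,0,0,-0.8],[0,0.14,0.33,-1,0,0,-0.8]]';python3 -m creep '[[0,0.12,0.34,-1,0,0,-0.8],[0,0.09,0.35,-1,0,0,-0.8],[0,0.07,0.36,-1,0,0,-0.8],[0,0.04,0.36,-1,0,0,-0.8],[0,0.02,0.36,-1,0,0,-0.8],[0,-0.01,0.36,-1,0,0,-0.8],[0,0,0,0,0,0,-0.8],[0,0,0,0,0,0,-0.8]]'
python3 plan.py .4288 -.1906 .15 99.4
```

```text
time_s: 48.08
tool_pos: [0.417, -0.2472, 0.1486]
tool_rot: [1.173, 1.536, 2.425]
ft_force: [-0.5, 0.4, -0.6]
finger_gap: 0.0235
time_s: 48.75
tool_pos: [0.4052, -0.1819, 0.1347]
tool_rot: [0.779, 1.506, 2.474]
ft_force: [0.0, -0.6, -1.4]
finger_gap: 0.0231
t 48.75 pos [ 0.4052 -0.1819  0.1347] jaw 97.05 gap 0.0231 F [ 0.  -0.6 -1.4] q [-0.57  0.08 -0.49  1.07  0.01 -0.7 ]
delta mm [23.6 -8.7 15.3] | shift now-axes u: [-0.67 -0.86 -0.43] | after-turn axes: [-0.61 -0.87 -0.50] | turn u: [-0.57  0.67 -0.64]
```

```bash
python3 -m creep '[[-0.2,-0.87,-0.48,-0.57,0.67,-0.64,-0.8],[0,0,0,0,0,0,-0.8],[0,0,0,0,0,0,-0.8],[0,0,0,0,0,0,-0.8]]'
python3 plan.py .4288 -.1906 .13 99.4
python3 - <<'E'
from fit import *
from workcell import robot
import pickle
d={n:robot.camera(n) for n in('scene','top')};pickle.dump(d,open('c5.pkl','wb'))
cv2.imwrite('pics/s5.png',crop(d['scene']['image'][:,:,::-1],350,110,430,200,7))
E
```

```text
time_s: 49.08
tool_pos: [0.4261, -0.1912, 0.1344]
tool_rot: [1.022, 1.564, 2.751]
ft_force: [-1.2, 0.0, -0.8]
finger_gap: 0.0235
t 49.08 pos [ 0.4261 -0.1912  0.1344] jaw 99.05 gap 0.0235 F [-1.2  0.  -0.8] q [-0.56  0.08 -0.48  1.02 -0.   -0.72]
delta mm [ 2.7  0.6 -4.4] | shift now-axes u: [ 0.18 -0.11  0.01] | after-turn axes: [ 0.18 -0.11  0.01] | turn u: [-0.09  0.05 -0.08]
```

View pics/s5.png

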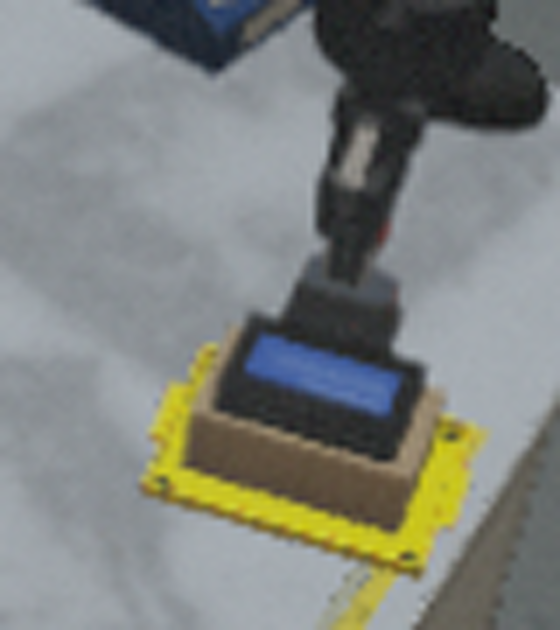

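The stamp base edge slope (about 16.7°) matches the pad edge (about 16.4°), so it's square. Lowering.

```bash
python3 -m creep '[[0.2,-0.11,0.01,-0.1,0.05,-0.08,-0.8],[0.3,0,0,0,0,0,-0.8],[0.2,0,0,0,0,0,-0.8],[0,0,0,0,0,0,-0.8],[0,0,0,0,0,0,-0.8]]'
python3 plan.py .4288 -.1906 .1058 99.4
```

```text
time_s: 49.6
tool_pos: [0.4273, -0.1903, 0.1142]
tool_rot: [0.824, 1.568, 2.558]
ft_force: [-0.1, -0.3, -1.3]
finger_gap: 0.0236
t 49.6 pos [ 0.4273 -0.1903  0.1142] jaw 99.37 gap 0.0236 F [-0.1 -0.3 -1.3] q [-0.56  0.1  -0.51  0.97  0.   -0.72]
delta mm [ 1.5 -0.3 -8.4] | shift now-axes u: [ 0.33 -0.06 -0.02] | after-turn axes: [ 0.33 -0.06 -0.02] | turn u: [-0.01  0.03 -0.03]
```

```bash
python3 -m creep '[[0.15,-0.07,-0.02,0,0.04,-0.04,-0.8],[0.12,0,0,0,0,0,-0.8],[0,0,0,0,0,0,-0.8],[0,0,0,0,0,0,-0.8]]'
python3 plan.py .4288 -.1906 .1058 99.4
```

```text
time_s: 49.93
tool_pos: [0.429, -0.1904, 0.1064]
tool_rot: [-2.536, 1.57, -0.801]
ft_force: [1.1, 0.6, -0.9]
finger_gap: 0.0236
t 49.93 pos [ 0.429  -0.1904  0.1064] jaw 99.36 gap 0.0236 F [ 1.1  0.6 -0.9] q [-0.56  0.11 -0.52  0.95 -0.   -0.72]
delta mm [-0.2 -0.2 -0.6] | shift now-axes u: [ 0.02  0.01 -0.01] | after-turn axes: [ 0.02  0.01 -0.01] | turn u: [-0.01 -0.01  0.01]
```

```bash
python3 -m creep '[[0.05,0,0,0,0,0,-0.8],[0,0,0,0,0,0,-0.8],[0,0,0,0,0,0,-0.8]]'; python3 -m creep '[[0.03,0,0,0,0,0,-0.8],[0,0,0,0,0,0,-0.8],[0,0,0,0,0,0,-0.8]]'; python3 plan.py .4288 -.1906 .1058 99.4
python3 - <<'E'
from h import *
from workcell import robot
d={n:robot.camera(n) for n in('scene',)}
cv2.imwrite('pics/s6.png',crop(d['scene']['image'][:,:,::-1],350,110,430,200,7))
E
```

```text
time_s: 50.18
tool_pos: [0.4293, -0.1905, 0.1053]
tool_rot: [-2.47, 1.569, -0.736]
ft_force: [-0.2, 0.2, -1.8]
finger_gap: 0.0232
time_s: 50.43
tool_pos: [0.4298, -0.1907, 0.105]
tool_rot: [-2.384, 1.568, -0.65]
ft_force: [-0.6, -0.5, -0.7]
finger_gap: 0.0234
t 50.43 pos [ 0.4298 -0.1907  0.105 ] jaw 99.37 gap 0.0234 F [-0.6 -0.5 -0.7] q [-0.56  0.11 -0.52  0.94 -0.   -0.72]
delta mm [-1.   0.1  0.8] | shift now-axes u: [-0.03  0.04  0.01] | after-turn axes: [-0.03  0.04  0.01] | turn u: [-0.01 -0.03  0.03]
```

View pics/s6.png

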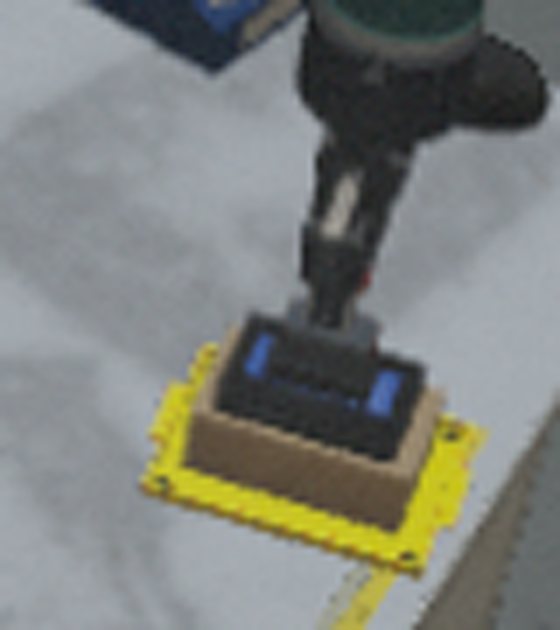

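```bash
python3 -m creep '[[0.06,0.03,0,0,-0.02,0.02,-0.8],[0,0,0,0,0,0,-0.8],[0,0,0,0,0,0,-0.8]]'; python3 -m creep '[[0.04,0,0,0,0,0,-0.8],[0,0,0,0,0,0,-0.8],[0,0,0,0,0,0,-0.8]]'; python3 plan.py .4288 -.1906 .1058 99.4
```

```text
time_s: 50.73
tool_pos: [0.4306, -0.1918, 0.1051]
tool_rot: [-2.246, 1.567, -0.511]
ft_force: [0.4, -0.2, -0.3]
finger_gap: 0.0235
time_s: 50.98
tool_pos: [0.4311, -0.1921, 0.1047]
tool_rot: [-2.236, 1.565, -0.502]
ft_force: [-0.6, 0.4, 1.0]
finger_gap: 0.0236
t 50.98 pos [ 0.4311 -0.1921  0.1047] jaw 99.37 gap 0.0236 F [-0.6  0.4  1. ] q [-0.56  0.11 -0.52  0.94  0.   -0.72]
delta mm [-2.3  1.5  1.1] | shift now-axes u: [-0.04  0.08  0.07] | after-turn axes: [-0.04  0.08  0.07] | turn u: [-0.01 -0.05  0.06]
```

```bash
python3 -m creep '[[-0.08,0.1,0.08,0,-0.06,0.06,-0.8],[0,0,0,0,0,0,-0.8],[0,0,0,0,0,0,-0.8]]'; python3 plan.py .4288 -.1906 .1053 99.4
```

```text
time_s: 51.23
tool_pos: [0.4272, -0.1899, 0.1059]
tool_rot: [0.674, 1.568, 2.408]
ft_force: [-0.2, 0.2, -1.2]
finger_gap: 0.0235
t 51.23 pos [ 0.4272 -0.1899  0.1059] jaw 99.37 gap 0.0235 F [-0.2  0.2 -1.2] q [-0.56  0.11 -0.52  0.95  0.   -0.72]
delta mm [ 1.6 -0.7 -0.6] | shift now-axes u: [ 0.02 -0.06 -0.04] | after-turn axes: [ 0.03 -0.06 -0.04] | turn u: [-0.01  0.03 -0.03]
```

```bash
python3 -m creep '[[0.03,-0.04,-0.03,0,0.02,-0.02,-0.8],[0,0,0,0,0,0,-0.8]]'; python3 plan.py .4288 -.1906 .1053 99.4
```

```text
time_s: 51.4
tool_pos: [0.428, -0.1904, 0.1047]
tool_rot: [0.618, 1.569, 2.352]
ft_force: [0.9, -0.9, -0.3]
finger_gap: 0.0231
t 51.4 pos [ 0.428  -0.1904  0.1047] jaw 99.37 gap 0.0231 F [ 0.9 -0.9 -0.3] q [-0.56  0.11 -0.52  0.94  0.   -0.72]
delta mm [ 0.8 -0.2  0.6] | shift now-axes u: [-0.02 -0.03 -0.01] | after-turn axes: [-0.02 -0.03 -0.01] | turn u: [-0.01  0.02 -0.01]
```

Within 1 mm. Releasing slowly and rising straight up.

```bash
python3 -m creep '[[0,0,0,0,0,0,-0.35],[0,0,0,0,0,0,-0.2],[0,0,0,0,0,0,0],[0,0,0,0,0,0,0.2],[0,0,0,0,0,0,0.2],[0,0,0,0,0,0,0.2]]'; python3 plan.py .4288 -.1906 .2 99.4
python3 - <<'E'
from h import *
from workcell import robot
d={n:robot.camera(n) for n in('scene',)}
cv2.imwrite('pics/s7.png',crop(d['scene']['image'][:,:,::-1],350,110,430,200,7))
E
```

```text
time_s: 51.9
tool_pos: [0.4285, -0.1907, 0.105]
tool_rot: [0.353, 1.57, 2.088]
ft_force: [-0.5, -0.3, -0.7]
finger_gap: 0.0513
t 51.9 pos [ 0.4285 -0.1907  0.105 ] jaw 99.37 gap 0.0513 F [-0.5 -0.3 -0.7] q [-0.56  0.11 -0.52  0.94  0.   -0.72]
delta mm [ 0.3  0.1 95. ] | shift now-axes u: [-3.80 -0.01  0.00] | after-turn axes: [-3.80 -0.01  0.00] | turn u: [-0.01  0.01 -0.00]
```

View pics/s7.png

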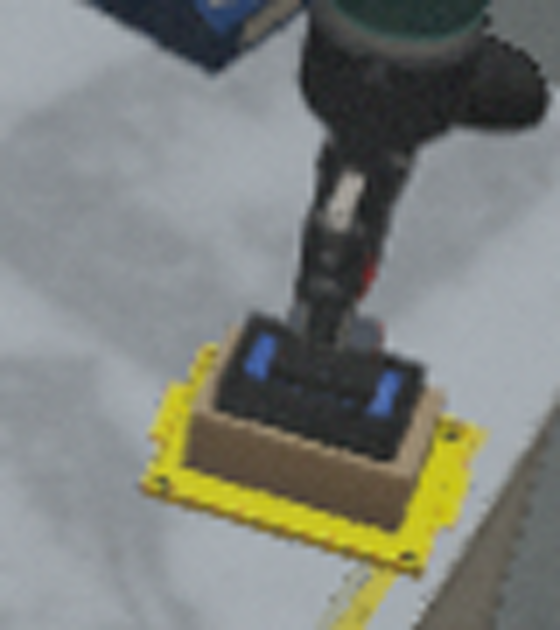

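```bash
python3 -m creep '[[-0.4,0,0,0,0,0,0.2],[-0.6,0,0,0,0,0,0.2],[-0.8,0,0,0,0,0,0.2],[-1,0,0,0,0,0,0.2],[-1,0,0,0,0,0,0.2],[0,0,0,0,0,0,0.2]]'; python3 -m creep '[[0,-0.5,-1,0,0,0,0.2],[0,-0.5,-1,0,0,0,0.2],[0,-0.5,-1,0,0,0,0.2],[0,-0.5,-1,0,0,0,0.2],[0,-0.5,-1,0,0,0,0.2],[0,-0.5,-1,0,0,0,0.2],[0,-0.5,-1,0,0,0,0.2],[0,-0.5,-1,0,0,0,0.2],[0,-0.5,-1,0,0,0,0.2],[0,0,0,0,0,0,0.2]]'
python3 - <<'E'
from fit import *
from workcell import robot
import pickle
d={n:robot.camera(n) for n in('scene','top')};pickle.dump(d,open('c6.pkl','wb'))
a=crop(d['scene']['image'],360,120,425,205,7);b=crop(d['top']['image'],355,220,415,290,7)
h=max(len(a),len(b));o=np.zeros((h,a.shape[1]+b.shape[1],3),np.uint8);o[:len(a),:a.shape[1]]=a;o[:len(b),a.shape[1]:]=b
cv2.imwrite('pics/s8.png',cv2.resize(o,None,fx=.9,fy=.9)[:,:,::-1])
cv2.imwrite('pics/s8t.png',d['top']['image'][:,:,::-1])
E
```

```text
time_s: 52.45
tool_pos: [0.4267, -0.1896, 0.2052]
tool_rot: [0.809, 1.565, 2.544]
ft_force: [1.2, 0.3, 0.0]
finger_gap: 0.0511
time_s: 53.28
tool_pos: [0.5804, -0.401, 0.21]
tool_rot: [-2.204, 1.569, -0.466]
ft_force: [-0.1, -1.3, 0.1]
finger_gap: 0.0512
```

View pics/s8.png

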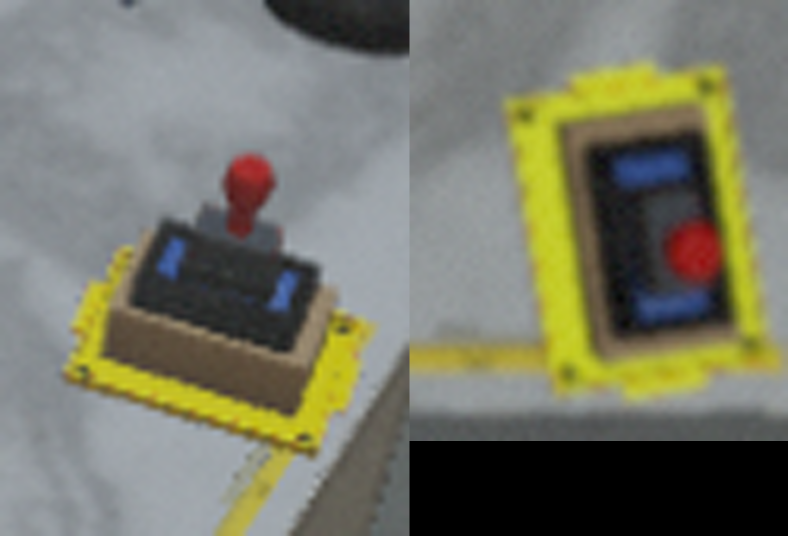

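View pics/s8t.png

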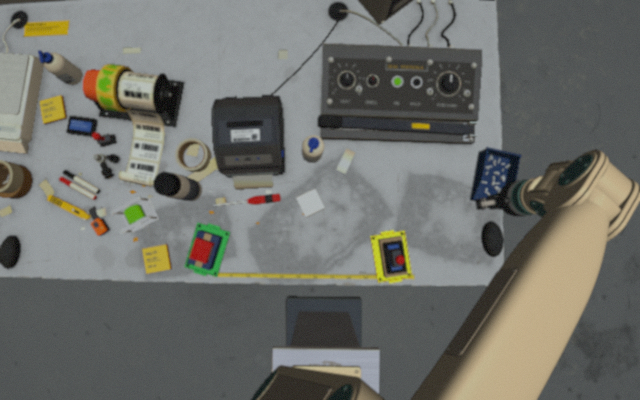

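```bash
python3 - <<'E'
from fit import *
import fit as F, pickle
from scipy.optimize import minimize
d=pickle.load(open('c6.pkl','rb'))
def circ(x,y,r,z):
    t=np.linspace(0,2*np.pi,24,endpoint=False);return np.c_[x+r*np.cos(t),y+r*np.sin(t),np.full(24,z)]
prof=[(.034,.007),(.045,.0085),(.055,.011),(.062,.0125),(.068,.013),(.074,.0115),(.078,.008),(.080,.003)]
for n,roi in(('top',(385,240,412,275)),('scene',(380,135,412,175))):
    c=d[n];x0,y0,x1,y1=roi;h=hsv(c)[y0:y1,x0:x1]
    M=(((h[...,0]<10)|(h[...,0]>170))&(h[...,1]>90)).astype(float)
    def f(p): return ((render(c,[np.vstack([circ(p[0],p[1],r1,z1+.06),circ(p[0],p[1],r2,z2+.06)]) for (z1,r1),(z2,r2) in zip(prof[:-1],prof[1:])],roi)-M)**2).sum()
    s=minimize(f,[.428,-.189],method='Nelder-Mead',options=dict(initial_simplex=[[.428,-.189],[.434,-.189],[.428,-.183]],xatol=1e-5))
    print('knob',n,s.x.round(4),round(s.fun,1),M.sum())
    fit('yellow',[c],(.4257,-.1885,.164)); fit('green',[c],(.44,.359,-.27)); fit('red',[c],(.441,.358,np.radians(73)),z=.048)
def r(n,c):
    h=hsv(c);y=(h[...,0]>=25)&(h[...,0]<36)&(h[...,1]>110)
    return (h[...,0]>=5)&(h[...,0]<24)&(h[...,1]>40)&(h[...,1]<150)
F.rule=r
for n in d: fit('brown',[d[n]],(.427,-.189,np.radians(99.4)),z=.003,pad=4)
E
```

```text
knob top [ 0.4267 -0.1898] 10.2 80.0
yellow [ 0.425  -0.1884] 9.38 res 43.0 area [1681]
green [0.4391 0.3593] -15.54 res 918.0 area [721]
red [0.4402 0.3586] 72.36 res 24.6 area [405]
knob scene [ 0.4288 -0.1894] 11.1 65.0
yellow [ 0.4274 -0.1914] 11.27 res 676.7 area [280]
green [0.4411 0.3594] -15.26 res 1173.5 area [688]
red [0.4426 0.3573] 72.35 res 15.9 area [510]
brown [ 0.4271 -0.1865] 102.92 res 336.0 area [359]
brown [ 0.4269 -0.1876] 98.05 res 632.4 area [273]
```

```bash
python3 - <<'E'
from workcell import robot
print(robot.close_job()); print(robot.sense()['time_s'])
E
```

```text
the job is handed in; nothing more can be done
None
the job is handed in; nothing more can be done
```

Both kits are built and the job is handed in, at about 53 s of the 141 s allowed. No verdict is reported, so the figures below are my own camera checks.

**Yellow tray (brown carton, closed ink pad, upright stamp):**
- I put the brown carton down about 4 mm off centre at first, then regripped and shifted it. It now measures about 2 mm off the tray centre lengthwise.
- The pad is within about 1 mm of the carton's centre and square to about 1°.
- The stamp stands upright, within about 1.5 mm of the pad's centre. I judged it square to the pad by eye from the edges, just before setting it down.

**Green tray (dark blue carton, small red carton):**
- The blue carton is about 1 mm off the tray centre, and the red carton is within about 1–2 mm of the blue one's centre.
- Both look turned about 1.5–2° from the tray in the pictures. The gripper reading at release said under 0.5°, and I did not resolve the difference.

**Disagreements and failed checks:** The two cameras differ by about 2 mm. The last camera fits of the brown carton and the green tray were unreliable because other things partly covered them, so for those I relied on earlier fits.

**Other objects:** The white box, flask and bottle look unmoved in the last overhead picture. The force readings I saw stayed under about 3 N, and the arm was clear of everything at hand-in.

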